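Fetch the sample jar from behind the cases for weighing

TASK

The amber sample jar stands in its stall on the white rack behind three plastic cases: move all three cases to lie side by side on the blue side mat, and only then take the jar and stand it upright in the middle of the balance pan. After that put the cases back on the rack as one stack, the large blue one centred and square in the green outline, the orange one centred and square on it, and the small yellow one centred and square on top. Leave the vial, the beaker and the flask standing where they are.

Things in the scene. Friction and masses are not known exactly. Their poses are not given: they have to be found in the camera images.
- case_large_c (a point): centre (half-way up) of the large blue lidded plastic case, a closed box 88 long (its x) x 68 wide (its y) x 40 high mm, 0.11 to 0.22 kg; grasp it from above across its width
- case_medium_c (a point): centre (half-way up) of the medium orange lidded plastic case, a closed box 68 long (x) x 44 wide (y) x 34 high mm, 0.06 to 0.13 kg; grasp it from above across its width
- case_small_c (a point): centre (half-way up) of the small yellow lidded plastic case, a closed box 48 long (x) x 22 wide (y) x 28 high mm, 0.03 to 0.06 kg; grasp it from above across its width. At the start the three cases stand in a row, in any order, along the rack's front (robot) side, about 92 mm from centre to centre, all with their long sides nearly along the rack's x
- jar_c (a point): centre (half-way up) of the amber glass jar with white lid and label, 50 mm diameter, 66 high, 0.13 to 0.25 kg, on the rack board between two grey cheeks (54 long along the rack's x, 50 high, 70 apart: 10 mm clear each side). Grasp it from above, fingers closing along the rack's x: behind it 48 mm are free up to a 14 mm high lip, in front stands the middle case, in the way until cleared
- rack_outline (a point): centre of the green outline (104 along x by 84 mm along y outside, line 6 wide, flat) on the white rack board, at its upper face, 12 mm above the bench; the middle case stands on it at the start. x points away from the robot to the stall, y left, z up. The board is 215 (x) x 300 (y) mm, centred 58 mm along +x from here; the jar is about 86 mm along +x
- mat_top (a point): centre of the upper face of the blue side mat, a flat rectangle 270 (its x) x 130 (its y) x 3 mm fixed on the bench to the left or right of the rack; it is the side area for the three cases
- pan (a point): centre of the upper face of the round steel pan (110 mm diameter, rigid, 68 mm above the bench) of the white balance (220 x 180 mm, housing top 56 mm high, display towards the robot), fixed on the bench on the other side of the rack from the mat
- vial_c (a point): half-way up a small vial with red cap, 24 mm diameter, 48 mm high, standing on the rack to the left of the stall; bystander
- beaker_c (a point): half-way up a small empty green glass beaker, 44 mm diameter, 55 mm high, standing on the rack to the right of the stall; bystander
- flask_c (a point): half-way up a conical glass flask, 68 mm diameter at its foot, 110 mm high, on the bench beyond the rack; bystander

How it is judged:
By the outcome, as a careful person would: the job done as asked, in the order asked, and still so for the second after the job is handed in, with the robot touching nothing.
It also fails if it takes over 138 s, if anything falls off the work surface, if the arm or the gripper's body presses on something with over 40 N, if the wrist force passes 120 N, or if a joint passes its speed limit or range.

ROBOT

A 6-joint arm with a two-finger parallel gripper is mounted at the origin on the work surface. World frame = base frame: x ahead of the robot, y to its left, z up, the work surface at z = 0. Lengths are in mm, angles in degrees, forces in N, time in s.
With the tool pointing down it reaches from about 350 to 775 mm from the base axis. Payload 5.5 kg.
Tool frame: the origin (TCP) lies at the very end of the fingers, on their centre line; the grasp point (between the pads) lies 19 mm behind it; z points along the fingers, y is the line along which they close (so a half turn about z gives the same grasp; the last joint's range is limited). The gripper opens to 85 mm and grips with 20 to 120 N. Pads are 22 mm wide; open, the fingers measure 114 mm over their backs; the gripper's body (76 mm by 85 mm) begins 54 mm behind the grasp point. The pads swing forward as they close: fully open they stand 13 mm farther back than shut.
Start: joints at [-77.212, 17.945, 2.641, 74.691, 0, 82.002], TCP at [204.063, -537.619, 193.723] pointing down, gripper open.
Joint ranges: [-158.12, 158.12], [-49.38, 96.58], [-58.88, 72.47], [-126.05, 133.96], [-84.25, 85.87], [-180, 180]. Speed limits (degrees/s): [147.25, 147.25, 180, 180, 180, 180].

INTERFACE

Orientations are given as [roll, pitch, yaw] about the fixed x, y, z axes, in that order (R = Rz(yaw) Ry(pitch) Rx(roll)).
In Python, from workcell import r gives the robot as it stands. The module is installed in compiled form; this text tells all that it offers.
- The arm moves only by the tool carry_out, never from a script. Its arguments are lists of equal length, an entry for each row: "dp": the shift along the tool's x, y, z in m, a list of three; "rot": the turn, a rotation vector about the tool's x, y, z in rad, a list of three. In form: {"dp": [[tx, ty, tz], ...], "rot": [[rx, ry, rz], ...]}. A call has exactly 5 rows; each row is the pose to reach, as a shift and turn from the pose commanded when the call began, along the tool's axes at that moment; what a row does not reach only later rows make up. A row lasts 1/8 s, in which the tool goes at most 62.5 mm and 10.7 degrees, less where a joint would pass 70% of its speed; a pose out of reach is approached as far as the arm can. A call with a gripper value outside its range is refused whole. "hand" is the closure in counts, from 0 (fully open) to 255 (shut), set as the call begins (left out, the last holds). The fingers move at their own pace and stop on an object; the grip force is fixed at half the most. Time passes only in rows, so rows that repeat a pose let the fingers close, or fill a call up. It gives the time, the measured TCP pose, the force, the opening and the grip force at its end, in the units of the state.
- r.get_state(): the state, without advancing time (a new reading comes with each control period).
- r.grab_frame(name): name is "side" or "top"; returns (picture, depth): 420x560x3 uint8, red, green, blue; 420x560 float32, mm along the optical axis (not along the pixel's ray), 0 where there is no reading.
- r.calibration(name): a dict with "K" (3x3 intrinsics, pixels), "dist_coeffs" ([k1, k2, p1, p2, k3] as OpenCV has them; the pictures are not rectified), "R" (3x3) and "t" (3): a world point X has camera coordinates R X + t. Camera axes: x right, y down, z forward; pixel columns grow to the right and rows downward; lengths in mm; the calibration is good to about 2 mm. A picture is of the moment at which its call begins. calibration takes no time and is no camera call.
- r.finish_job(): hands the job in; it is judged then, once.
The state is a dict: "time": time; "joint_pos": joint angles; "joint_vel": joint speeds; "effort": joint torques, N m; "tcp_pos": TCP position; "eef_rot": TCP orientation; "ft_force": force on the tool from outside, world axes, zero at the start; "torque": the same for the moment, N m; "opening": finger opening in mm; "grasp_force": force on a finger pad.
Only numpy, scipy, OpenCV 4.12 (cv2) and the standard library are available. Lean on these libraries where they do the work, as an engineer would, in place of code of your own. Each camera call takes 0.05 s, during which the arm holds its last target. There are 200 camera calls.

## Working session

There is one attempt and no reset: what is moved stays moved. The work goes in short steps, Python scripts to look and compute and a tool call to move; the robot and the scene stay as the last step left them, time stands still between calls to the robot, and variables do not carry over. Pictures are saved under pics/ and viewed, at most 14 in all, crops included, and the job is handed in when it is done.

Besides the shell and the picture viewer there is one more tool, called as name(argument=value, ...), one argument or row to a line, values as JSON. carry_out: Moves the arm, as the interface text tells. Its arguments: {"type":"object","properties":{"dp":{"type":"array"},"rot":{"type":"array"},"hand":{"type":"number"}},"required":["dp","rot"]}

```bash
mkdir -p pics; ls
python3 - <<'E'
from workcell import r
import cv2,numpy as np
print(r.get_state())
for n in("side","top"):
    p,d=r.grab_frame(n);cv2.imwrite(f"pics/{n}0.png",p[:,:,::-1]);np.savez(f"{n}0.npz",p=p,d=d)
    c=r.calibration(n);print(n,c)
E
```

```text
pics
{'time': 0.0, 'joint_pos': array([-7.72119310e+01,  1.79911769e+01,  2.57820954e+00,  7.46895087e+01,
        8.59248749e-04,  8.20020377e+01]), 'joint_vel': array([ 0.02143607, -0.06096699, -0.0097602 ,  0.01107978,  0.02410742,
        0.00854337]), 'effort': array([ 2.91570286e-04, -4.80626643e+01,  2.98534405e+01,  1.92765350e-02,
       -8.56014276e-05, -1.93018525e-05]), 'tcp_pos': array([ 203.93150753, -537.02493414,  192.8140187 ]), 'eef_rot': array([-1.79898640e+02, -1.51091770e-02,  2.07860171e+01]), 'ft_force': array([0.33437548, 0.07969511, 0.41639724]), 'torque': array([0.00428785, 0.01653005, 0.00619632]), 'grasp_force': 0.0, 'opening': 85.07492888600792}
side {'K': array([[412.1859831 ,   0.        , 270.78843379],
       [  0.        , 412.1859831 , 208.33765971],
       [  0.        ,   0.        ,   1.        ]]), 'dist_coeffs': array([-0.07381584,  0.        ,  0.        ,  0.        ,  0.        ]), 'R': array([[-0.98597807, -0.16603012,  0.0167705 ],
       [-0.12069187,  0.64009343, -0.75875812],
       [ 0.11524201, -0.75014292, -0.65115657]]), 't': array([630.4859261 , 106.5915651 , 823.65745265])}
top {'K': array([[427.5100051 ,   0.        , 279.59736937],
       [  0.        , 427.5100051 , 208.90139243],
       [  0.        ,   0.        ,   1.        ]]), 'dist_coeffs': array([-0.07371848,  0.        ,  0.        ,  0.        ,  0.        ]), 'R': array([[ 0.0058447 , -0.99990929, -0.01213468],
       [-0.98767899, -0.00387463, -0.1564455 ],
       [ 0.15638429,  0.01289955, -0.98761205]]), 't': array([  -1.69740564,  617.351181  , 1014.37858572])}
```

View pics/top0.png

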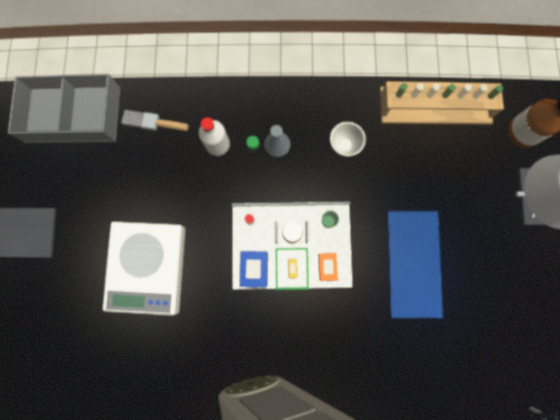

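View pics/side0.png

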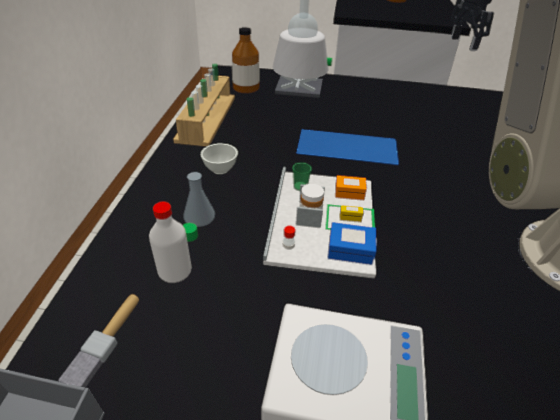

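Top view: blue case at (254,268), yellow on the outline (293,268), orange (328,267), jar (292,232), balance pan (141,256), mat (415,264). The side view agrees with this.

```bash
cat > h.py <<'E'
import cv2,numpy as np
from workcell import r
from scipy.spatial.transform import Rotation as Ro
HSV=dict(blue=((105,130,50),(125,255,255)),orange=((5,150,120),(17,255,255)),yellow=((20,130,120),(33,255,255)),
 green=((55,110,60),(80,255,255)),red=((0,170,90),(4,255,255)),white=((0,0,150),(180,50,255)),brown=((5,80,40),(22,255,160)),steel=((85,15,120),(115,60,210)))
def snap(n,save=None):
    p,d=r.grab_frame(n)
    if save: cv2.imwrite(f"pics/{save}.png",p[:,:,::-1])
    return p,d
def plane(n,uv,z):
    c=r.calibration(n);uv=np.asarray(uv,float).reshape(-1,1,2)
    q=cv2.undistortPoints(uv,c["K"],c["dist_coeffs"]).reshape(-1,2)
    ray=np.c_[q,np.ones(len(q))]@c["R"]; o=-c["R"].T@c["t"]
    return o+ray*((z-o[2])/ray[:,2])[:,None]
def depthpts(n,uv,d):
    c=r.calibration(n);uv=np.asarray(uv)
    q=cv2.undistortPoints(uv.astype(float).reshape(-1,1,2),c["K"],c["dist_coeffs"]).reshape(-1,2)
    D=d[uv[:,1],uv[:,0]]
    return (np.c_[q,np.ones(len(q))]*D[:,None]-c["t"])@c["R"]
def mask(p,col):
    return cv2.inRange(cv2.cvtColor(p,cv2.COLOR_RGB2HSV),*HSV[col])
def blobs(n,p,d,col,z,minpx=25,ztol=None,roi=None):
    """outer contours of colour -> min-area rectangles on plane z"""
    m=mask(p,col)
    if roi: 
        k=np.zeros_like(m);k[roi[1]:roi[3],roi[0]:roi[2]]=255;m&=k
    if ztol:
        v,u=np.nonzero(m);W=depthpts(n,np.c_[u,v],d);bad=abs(W[:,2]-z)>ztol;m[v[bad],u[bad]]=0
    cs,_=cv2.findContours(m,cv2.RETR_EXTERNAL,cv2.CHAIN_APPROX_NONE);out=[]
    for c in cs:
        if len(c)<4 or cv2.contourArea(c)<minpx: continue
        k=np.zeros_like(m);cv2.drawContours(k,[c],-1,255,-1)
        v,u=np.nonzero(k);W=depthpts(n,np.c_[u,v],d)
        P=plane(n,c.reshape(-1,2),z)[:,:2].astype(np.float32)
        (x,y),(w,h),a=cv2.minAreaRect(P)
        if w<h: w,h,a=h,w,a-90
        a=(a+90)%180-90
        out.append(dict(xy=(round(x,1),round(y,1)),size=(round(w,1),round(h,1)),yaw=round(a,1),px=tuple(c.reshape(-1,2).mean(0).round()),zmed=round(float(np.median(W[:,2])),1)))
    return out
def plan(x,y,z,yaw):
    """dp (tool axes, m) and rot from measured pose to tool-down pose; yaw = tool yaw (roll 180)"""
    s=r.get_state();R0=Ro.from_euler("xyz",s["eef_rot"],degrees=True)
    R1=Ro.from_euler("xyz",[180,0,yaw],degrees=True)
    dp=R0.inv().apply(np.array([x,y,z])-s["tcp_pos"])/1000
    print("dp",dp.round(4),"rot",(R0.inv()*R1).as_rotvec().round(4))
E
python3 - <<'E'
from h import *
for n in("top","side"):
    f=np.load(n+"0.npz");p,d=f["p"],f["d"]
    for col,z in(("blue",52),("blue",3),("orange",46),("yellow",40),("green",12),("red",60)):
        for b in blobs(n,p,d,col,z,ztol=8): print(n,col,z,b)
f=np.load("top0.npz");p,d=f["p"],f["d"]
for b in blobs("top",p,d,"white",12,ztol=6,minpx=100,roi=(200,180,380,310)):print("rack",b)
for b in blobs("top",p,d,"white",78,ztol=6,roi=(200,180,380,310)):print("lid",b)
W=depthpts("top",[[141,256],[110,230],[292,232],[415,264],[265,330]],d);print(W.round(1))
hs=cv2.cvtColor(p,cv2.COLOR_RGB2HSV);print(hs[256,141],hs[230,115],hs[232,292])
E
```

```text
top blue 52 {'xy': (468.9, 64.0), 'size': (82.2, 61.1), 'yaw': 0.6, 'px': (np.float64(253.0), np.float64(269.0)), 'zmed': 53.4}
top blue 3 {'xy': (485.4, -344.9), 'size': (275.5, 136.4), 'yaw': 0.1, 'px': (np.float64(415.0), np.float64(265.0)), 'zmed': 4.4}
top orange 46 {'xy': (475.6, -116.7), 'size': (61.3, 39.6), 'yaw': 2.6, 'px': (np.float64(328.0), np.float64(267.0)), 'zmed': 47.5}
side blue 52 {'xy': (384.7, 310.3), 'size': (10.6, 9.9), 'yaw': 9.0, 'px': (np.float64(406.0), np.float64(356.0)), 'zmed': 58.5}
side blue 52 {'xy': (383.9, 291.5), 'size': (10.8, 10.3), 'yaw': 9.0, 'px': (np.float64(406.0), np.float64(345.0)), 'zmed': 58.6}
side blue 52 {'xy': (383.4, 273.6), 'size': (11.3, 9.3), 'yaw': 86.5, 'px': (np.float64(405.0), np.float64(335.0)), 'zmed': 58.8}
side blue 52 {'xy': (468.1, 72.3), 'size': (87.8, 75.2), 'yaw': -0.8, 'px': (np.float64(353.0), np.float64(239.0)), 'zmed': 52.5}
side blue 3 {'xy': (483.1, -344.3), 'size': (274.0, 141.1), 'yaw': -0.2, 'px': (np.float64(348.0), np.float64(147.0)), 'zmed': 4.2}
side orange 46 {'xy': (475.5, -102.7), 'size': (65.1, 41.3)
[... 432 characters left out ...]
.0), np.float64(216.0)), 'zmed': 13.6}
side red 60 {'xy': (590.8, 83.7), 'size': (27.7, 19.4), 'yaw': -79.4, 'px': (np.float64(289.0), np.float64(231.0)), 'zmed': 60.0}
rack {'xy': (471.5, -29.1), 'size': (92.7, 73.2), 'yaw': 0.4, 'px': (np.float64(292.0), np.float64(268.0)), 'zmed': 13.9}
rack {'xy': (528.8, -28.0), 'size': (300.6, 211.3), 'yaw': -89.0, 'px': (np.float64(285.0), np.float64(250.0)), 'zmed': 13.9}
lid {'xy': (559.2, -29.1), 'size': (43.3, 43.2), 'yaw': 0.2, 'px': (np.float64(292.0), np.float64(231.0)), 'zmed': 79.2}
[[ 497.3  338.3   64.2]
 [ 561.4  423.9   55. ]
 [ 556.5  -29.1   80.8]
 [ 483.3 -343.9    6.1]
 [ 318.1   36.6    2.9]]
[ 56  10 209] [ 23   9 246] [ 23   8 249]
```

Run:
```python
from h import *
f=np.load("top0.npz");p,d=f["p"],f["d"]
HSV["yellow"]=((15,90,90),(35,255,255));HSV["green"]=((45,60,40),(85,255,255))
for col,z,roi in(("yellow",40,(270,245,312,292)),("green",12,(265,240,320,295)),("green",67,(318,205,345,232)),("red",60,(240,205,260,230))):
    for b in blobs("top",p,d,col,z,roi=roi): print(col,b)
g=cv2.cvtColor(p,cv2.COLOR_RGB2GRAY)
m=((g<228)&(g>150)).astype(np.uint8)*255;k=np.zeros_like(m);k[228:286,114:172]=255;m&=k
m=cv2.morphologyEx(m,cv2.MORPH_OPEN,np.ones((3,3)))
cs,_=cv2.findContours(m,cv2.RETR_EXTERNAL,cv2.CHAIN_APPROX_NONE);c=max(cs,key=cv2.contourArea)
P=plane("top",c.reshape(-1,2),68)[:,:2].astype(np.float32);print("pan",cv2.minEnclosingCircle(P),cv2.minAreaRect(P),cv2.fitEllipse(P))
```

```text
yellow {'xy': (472.0, -29.9), 'size': (43.9, 19.7), 'yaw': 0.3, 'px': (np.float64(292.0), np.float64(268.0)), 'zmed': 41.5}
green {'xy': (470.3, -30.1), 'size': (105.3, 80.2), 'yaw': 0.4, 'px': (np.float64(292.0), np.float64(270.0)), 'zmed': 12.6}
green {'xy': (587.6, -118.0), 'size': (29.4, 26.8), 'yaw': 0.2, 'px': (np.float64(328.0), np.float64(220.0)), 'zmed': 17.9}
pan ((500.1636657714844, 337.3715515136719), 55.13291931152344) ((499.7331237792969, 336.93682861328125), (108.76364135742188, 107.24134826660156), 65.72111511230469) ((500.2341003417969, 337.4212951660156), (106.4278564453125, 108.21308898925781), 171.76873779296875)
```

carry_out(
  dp=[
    [0,0,0],
    [0,0,0],
    [0,0,0],
    [0,0,0],
    [0,0,0],
  ],
  rot=[
    [0,0,-0.18],
    [0,0,-0.36],
    [0,0,-0.54],
    [0,0,-0.72],
    [0,0,-0.9],
  ],
  hand=0,
)

```text
time: 0.72
tcp_pos: [204.0, -537.2, 193.2]
eef_rot: [-180.0, -0.1, 72.7]
ft_force: [0.4, 0.1, 0.7]
opening: 85.7
grasp_force: 0.0
```

carry_out(
  dp=[
    [0.05,0.005,0],
    [0.1,0.01,0],
    [0.15,0.015,0],
    [0.2,0.02,0],
    [0.2495,0.0256,0],
  ],
  rot=[
    [0,0,-0.18],
    [0,0,-0.36],
    [0,0,-0.54],
    [0,0,-0.72],
    [0,0,-0.9],
  ],
)

```text
time: 1.35
tcp_pos: [304.3, -305.9, 193.4]
eef_rot: [180.0, -0.0, 124.2]
ft_force: [0.3, 0.2, -0.4]
opening: 85.3
grasp_force: 0.0
```

carry_out(
  dp=[
    [0.027,0.042,0.006],
    [0.054,0.084,0.012],
    [0.081,0.126,0.018],
    [0.108,0.168,0.024],
    [0.135,0.211,0.03],
  ],
  rot=[
    [0,0,-0.18],
    [0,0,-0.36],
    [0,0,-0.54],
    [0,0,-0.72],
    [0,0,-0.9],
  ],
)

```text
time: 1.98
tcp_pos: [404.1, -76.3, 163.4]
eef_rot: [-180.0, 0.0, 175.8]
ft_force: [1.5, -0.4, -0.1]
opening: 85.4
grasp_force: 0.0
```

Run:
```python
from h import *
s=r.get_state();print(s['joint_pos'].round(1),s['tcp_pos'],s['eef_rot']);plan(469,64.5,130,180.4)
```

```text
[-21.9   0.5 -22.6  66.8  -0.  -17.7] [404.11590593 -76.27293476 163.38468283] [-1.79988479e+02  6.94666552e-03  1.75810238e+02]
dp [-0.0544  0.1451  0.0334] rot [-0.0002  0.0001 -0.0801]
```

carry_out(
  dp=[
    [-0.02,0.05,0.01],
    [-0.04,0.1,0.02],
    [-0.0545,0.145,0.033],
    [-0.0545,0.145,0.033],
    [-0.0545,0.145,0.033],
  ],
  rot=[
    [0,0,-0.04],
    [0,0,-0.08],
    [0,0,-0.08],
    [0,0,-0.08],
    [0,0,-0.08],
  ],
)

```text
time: 2.6
tcp_pos: [469.0, 62.4, 130.3]
eef_rot: [-180.0, -0.1, -179.9]
ft_force: [-0.0, 0.7, 0.0]
opening: 85.1
grasp_force: 0.0
```

Run:
```python
from h import *
p,d=snap("side","s1");snap("top","t1")
plan(469,64.5,15,180.4)
```

```text
dp [0.0003 0.003  0.1159] rot [-0.0004 -0.     -0.007 ]
```

View pics/s1.png

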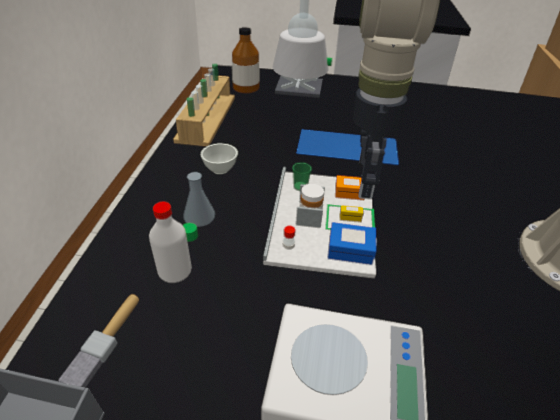

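The gripper hangs above the front row with its tips near (368,197), about where (469,62,130) should project. The scene is unchanged.

carry_out(
  dp=[
    [0,0.0025,0.04],
    [0,0.0025,0.08],
    [0,0.0025,0.1],
    [0,0.0025,0.115],
    [0,0.0025,0.115],
  ],
  rot=[
    [0,0,-0.006],
    [0,0,-0.006],
    [0,0,-0.006],
    [0,0,-0.006],
    [0,0,-0.006],
  ],
)

```text
time: 3.32
tcp_pos: [468.5, 63.7, 15.1]
eef_rot: [-180.0, -0.1, -179.7]
ft_force: [0.1, -0.5, 0.9]
opening: 85.3
grasp_force: 0.0
```

carry_out(
  dp=[
    [0,0,0],
    [0,0,0],
    [0,0,0],
    [0,0,0],
    [0,0,0],
  ],
  rot=[
    [0,0,0],
    [0,0,0],
    [0,0,0],
    [0,0,0],
    [0,0,0],
  ],
  hand=255,
)

```text
time: 3.95
tcp_pos: [469.6, 65.0, 15.8]
eef_rot: [-180.0, 0.0, -179.6]
ft_force: [-0.2, 0.1, -0.2]
opening: 0.0
grasp_force: 0.0
```

Run:
```python
from h import *
p,d=snap("side");print(r.get_state()['tcp_pos'],r.get_state()['opening'])
cv2.imwrite("pics/s2.png",cv2.resize(p[80:290,240:520,::-1],None,fx=2.8,fy=2.8))
```

```text
[469.59920521  64.97947483  15.72689163] 0.06300376804052371
```

View pics/s2.png

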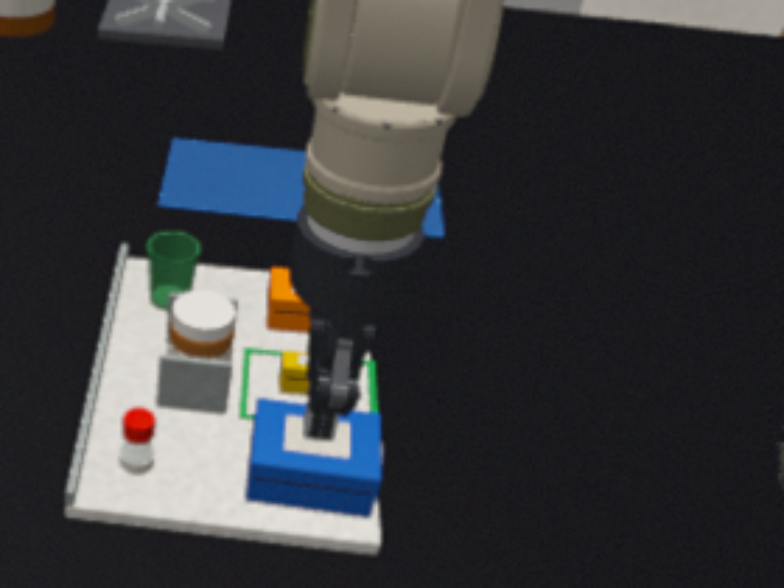

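The crop shows the gripper shut above the blue lid, with its tip over the label at crop (320,430), which is full-image (354,233). The fingers are higher than the reported TCP, so I'll check with depth.

Run:
```python
from h import *
for n in("side","top"):
    p,d=snap(n)
    g=p.max(2);m=(g<75)
    v,u=np.nonzero(d>0);W=depthpts(n,np.c_[u,v],d);
    k=(abs(W[:,0]-470)<45)&(abs(W[:,1]-60)<70)&(W[:,2]>8)&(g[v,u]<75)
    for lo in range(10,140,10):
        q=W[k&(W[:,2]>=lo)&(W[:,2]<lo+10)]
        if len(q): print(n,lo,len(q),q.mean(0).round(0),q.min(0).round(),q.max(0).round())
s=r.get_state();print(s['joint_pos'],s['tcp_pos'],s['ft_force'])
```

```text
side 30 4 [490. 100.  39.] [471.  99.  38.] [505. 102.  39.]
side 40 2 [456. 102.  43.] [425. 102.  40.] [486. 102.  46.]
side 60 20 [468.  78.  66.] [462.  72.  61.] [475.  81.  70.]
side 70 30 [469.  79.  75.] [461.  73.  71.] [475.  81.  79.]
side 80 19 [467.  79.  83.] [461.  76.  80.] [474.  81.  86.]
side 90 1 [480.  68.  98.] [480.  68.  98.] [480.  68.  98.]
side 100 23 [474.  92. 104.] [461.  74. 100.] [481. 100. 110.]
side 110 30 [476.  94. 116.] [459.  78. 110.] [483. 111. 120.]
side 120 57 [472.  92. 125.] [453.  72. 120.] [484. 118. 129.]
side 130 55 [471. 103. 136.] [453.  81. 130.] [485. 127. 140.]
[-1.83840623e+00  1.46871331e+01 -2.86889752e+01  4.66276787e+01
 -5.18048464e-03 -2.25599887e+00] [469.58906906  64.93811909  15.63310185] [ 0.70569504  0.55580308 -0.1949705 ]
```

Run:
```python
from h import *
n="side"
p,d=snap(n);d0=np.load("side0.npz")["d"]
v,u=np.nonzero((d>0)&(d0-d>4));W=depthpts(n,np.c_[u,v],d)
k=(abs(W[:,0]-470)<45)&(abs(W[:,1]-60)<70)&(W[:,2]<75)
o=np.argsort(-v[k])[:40]
for a,b,w in zip(u[k][o],v[k][o],W[k][o].round(0)):print(a,b,w,d0[b,a],d[b,a])
```

```text
363 279 [441. 129.   3.] 781.30975 775.23883
362 278 [443. 127.   3.] 782.15894 778.00287
362 277 [443. 124.   2.] 784.87756 780.17816
345 276 [475. 127.   2.] 786.3592 782.2924
349 276 [467. 126.   3.] 786.2751 781.3518
336 274 [492. 125.   3.] 790.124 784.6384
330 272 [504. 127.   7.] 786.77655 782.043
325 272 [513. 125.   4.] 790.9806 786.6769
339 268 [488. 119.  14.] 786.5325 781.87976
371 266 [428. 105.  16.] 789.2462 783.76685
359 263 [451. 103.  17.] 791.31323 786.9359
347 263 [473. 104.  14.] 795.6924 791.499
334 262 [498. 106.  14.] 797.316 792.7228
326 261 [514. 105.  14.] 799.57275 794.96783
362 260 [446. 103.  26.] 785.99133 780.96313
343 259 [482. 101.  21.] 793.967 789.8825
328 258 [511. 102.  19.] 797.3344 793.12225
342 252 [487. 104.  42.] 779.4349 774.7502
366 252 [443. 101.  48.] 771.3008 767.26697
357 252 [459. 103.  47.] 773.98816 768.99475
339 251 [492. 103.  43.] 780.21484 774.82196
355 251 [463. 101.  46.] 775.42487 771.23987
338 251 [494. 103.  43.] 780.5402 775.6775
371 250 [434. 100.  54.] 767.2852 763.27496
365 247 [445.  95.  54.] 773.45825 768.9455
347 244 [479.  93.  54.] 778.02344 773.8127
359 244 [457.  88.  53.] 780.2467 775.61633
327 243 [515.  57.  14.] 835.25616 831.16895
355 243 [464.  87.  54.] 781.16595 776.6461
341 243 [491.  93.  55.] 778.54034 774.3216
374 241 [428.  76.  55.] 784.33044 780.06024
330 241 [511.  91.  54.] 783.5571 778.9678
375 239 [426.  70.  54.] 790.05475 784.7167
375 238 [426.  66.  53.] 793.04944 788.19244
354 237 [466.  73.  55.] 791.04816 787.0139
349 236 [476.  72.  56.] 792.7897 788.06177
353 236 [469.  78.  63.] 791.53174 777.9573
350 236 [475.  79.  62.] 795.6905 778.80835
351 236 [473.  77.  61.] 792.07227 780.7651
352 236 [471.  79.  63.] 793.4508 777.77014
```

carry_out(
  dp=[
    [0,0,0],
    [0,0,0],
    [0,0,0],
    [0,0,0],
    [0,0,0],
  ],
  rot=[
    [0,0,0],
    [0,0,0],
    [0,0,0],
    [0,0,0],
    [0,0,0],
  ],
  hand=0,
)

```text
time: 4.78
tcp_pos: [469.6, 64.9, 15.7]
eef_rot: [-180.0, 0.0, -179.6]
ft_force: [0.6, 0.0, 0.3]
opening: 85.0
grasp_force: 0.0
```

carry_out(
  dp=[
    [0,0,0.007],
    [0,0,0.014],
    [0,0,0.021],
    [0,0,0.026],
    [0,0,0.03],
  ],
  rot=[
    [0,0,0],
    [0,0,0],
    [0,0,0],
    [0,0,0],
    [0,0,0],
  ],
)

```text
time: 5.4
tcp_pos: [469.5, 64.9, -14.8]
eef_rot: [-180.0, -0.0, -179.6]
ft_force: [0.1, 0.2, -0.0]
opening: 85.5
grasp_force: 0.0
```

Run:
```python
from h import *
p,d=snap("side");print(r.get_state()['tcp_pos'],r.get_state()['opening'],r.get_state()['ft_force'])
cv2.imwrite("pics/s3.png",cv2.resize(p[130:290,240:440,::-1],None,fx=3.6,fy=3.6))
```

```text
[469.1725371   64.87579887 -15.1221957 ] 84.90536529082658 [-0.12146083 -0.46343582 -0.01392695]
```

View pics/s3.png

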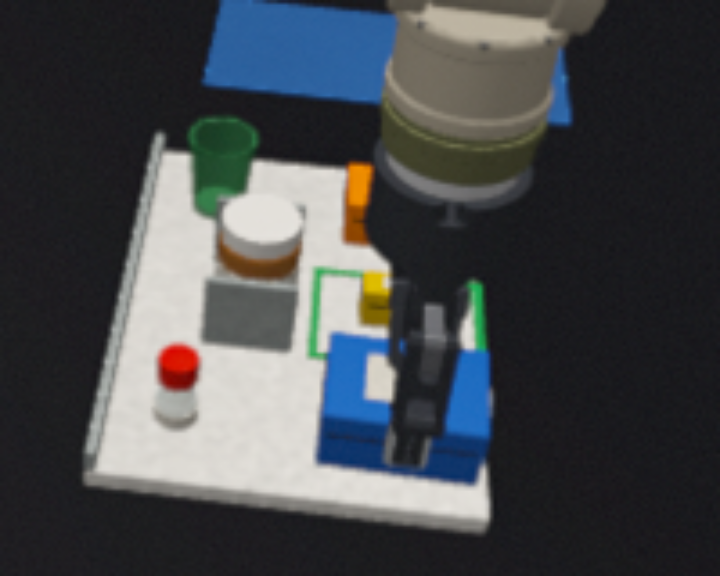

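The near finger now stands beside the blue case's near face with its tip at crop (405,465), about z=38 when open. The true TCP is therefore about 42 mm above the reported one. I'll go a little lower, then grip.

carry_out(
  dp=[
    [0,0,0.004],
    [0,0,0.008],
    [0,0,0.01],
    [0,0,0.01],
    [0,0,0.01],
  ],
  rot=[
    [0,0,0],
    [0,0,0],
    [0,0,0],
    [0,0,0],
    [0,0,0],
  ],
)

```text
time: 6.08
tcp_pos: [469.7, 64.9, -24.2]
eef_rot: [-180.0, 0.0, -179.6]
ft_force: [0.0, -0.5, 0.4]
opening: 85.1
grasp_force: 0.0
```

carry_out(
  dp=[
    [0,0,0],
    [0,0,0],
    [0,0,0],
    [0,0,0],
    [0,0,0],
  ],
  rot=[
    [0,0,0],
    [0,0,0],
    [0,0,0],
    [0,0,0],
    [0,0,0],
  ],
  hand=255,
)

```text
time: 6.7
tcp_pos: [470.1, 65.0, -23.9]
eef_rot: [180.0, 0.1, -179.6]
ft_force: [-0.3, 0.7, 6.0]
opening: 67.1
grasp_force: 67.7
```

carry_out(
  dp=[
    [0,0,-0.01],
    [0,0,-0.03],
    [0,0,-0.05],
    [0,0,-0.065],
    [0,0,-0.065],
  ],
  rot=[
    [0,0,0],
    [0,0,0],
    [0,0,0],
    [0,0,0],
    [0,0,0],
  ],
)

```text
time: 7.32
tcp_pos: [470.6, 64.8, 41.8]
eef_rot: [-180.0, 0.1, -179.6]
ft_force: [0.1, 0.0, -1.9]
opening: 67.2
grasp_force: 67.4
```

Run:
```python
from h import *
s=r.get_state();print(s['tcp_pos'],s['opening'],s['ft_force'],s['eef_rot']);plan(406,-344,40,180)
```

```text
[470.61950537  64.81989223  41.75883921] 67.216621199786 [ 0.10722001  0.03167954 -1.91186225] [-1.79985112e+02  1.33705768e-01 -1.79587516e+02]
dp [ 0.0676 -0.4083  0.0017] rot [-0.0003  0.0023  0.0072]
```

carry_out(
  dp=[
    [0.007,-0.045,0],
    [0.015,-0.1,0],
    [0.025,-0.155,0],
    [0.034,-0.21,0],
    [0.043,-0.265,0],
  ],
  rot=[
    [0,0,0],
    [0,0,0.007],
    [0,0,0.007],
    [0,0,0.007],
    [0,0,0.007],
  ],
)

```text
time: 7.95
tcp_pos: [427.5, -201.8, 39.9]
eef_rot: [180.0, -0.0, -180.0]
ft_force: [0.6, -0.2, -1.6]
opening: 67.2
grasp_force: 67.7
```

carry_out(
  dp=[
    [0.01,-0.05,0.01],
    [0.02,-0.1,0.02],
    [0.0235,-0.135,0.03],
    [0.0245,-0.143,0.04],
    [0.0245,-0.1433,0.05],
  ],
  rot=[
    [0,0,0],
    [0,0,0],
    [0,0,0],
    [0,0,0],
    [0,0,0],
  ],
)

```text
time: 8.57
tcp_pos: [403.4, -343.1, -10.6]
eef_rot: [179.9, -0.1, 180.0]
ft_force: [-0.6, 0.8, -1.5]
opening: 67.4
grasp_force: 67.8
```

Run:
```python
from h import *
s=r.get_state();print(s['tcp_pos'],s['opening'],s['ft_force'],s['eef_rot']);plan(406,-344,-33,180)
p,d=snap("side");print(blobs("side",p,d,"blue",43+19))
cv2.imwrite("pics/s4.png",cv2.resize(p[60:260,240:490,::-1],None,fx=3,fy=3))
```

```text
[ 403.38611334 -343.10189585  -10.61549387] 67.37239667486435 [-0.64901004  0.84560989 -1.53790777] [ 1.79910959e+02 -5.90717771e-02  1.79968375e+02]
dp [-0.0026 -0.0009  0.0224] rot [ 0.0016 -0.001  -0.0006]
[{'xy': (387.5, 316.5), 'size': (10.4, 9.7), 'yaw': 9.0, 'px': (np.float64(406.0), np.float64(356.0)), 'zmed': 58.9}, {'xy': (386.7, 298.1), 'size': (10.6, 10.1), 'yaw': 9.0, 'px': (np.float64(406.0), np.float64(345.0)), 'zmed': 59.0}, {'xy': (386.2, 280.5), 'size': (11.1, 9.1), 'yaw': 86.5, 'px': (np.float64(405.0), np.float64(335.0)), 'zmed': 58.7}, {'xy': (483.8, -287.3), 'size': (256.5, 208.3), 'yaw': -0.2, 'px': (np.float64(356.0), np.float64(142.0)), 'zmed': 4.5}]
```

View pics/s4.png

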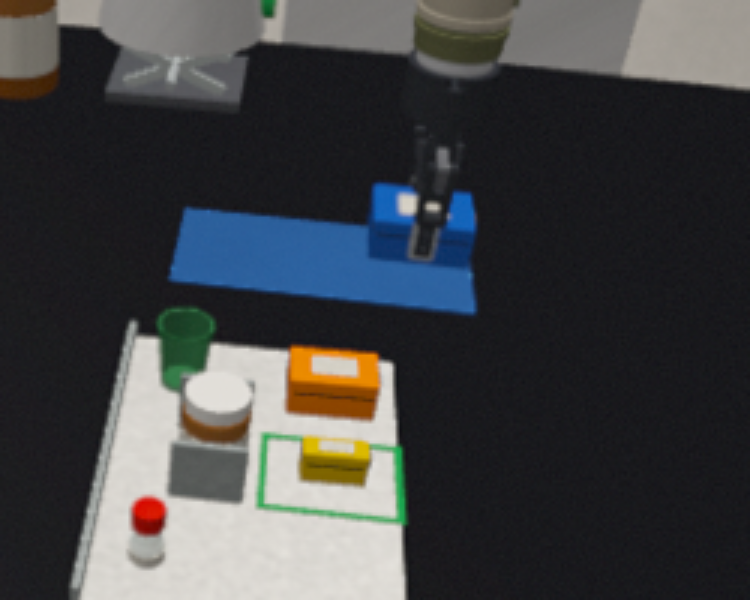

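The blue case is held level above the mat's near end (crop (422,225)), and the rest of the rack is undisturbed.

carry_out(
  dp=[
    [-0.0026,-0.001,0.006],
    [-0.0026,-0.001,0.011],
    [-0.0026,-0.001,0.016],
    [-0.0026,-0.001,0.0195],
    [-0.0026,-0.001,0.0215],
  ],
  rot=[
    [0,0,0],
    [0,0,0],
    [0,0,0],
    [0,0,0],
    [0,0,0],
  ],
)

```text
time: 9.25
tcp_pos: [406.6, -344.6, -30.9]
eef_rot: [-180.0, -0.0, -180.0]
ft_force: [0.9, 1.2, -1.9]
opening: 67.0
grasp_force: 67.9
```

Run:
```python
from h import *
s=r.get_state();print(s['tcp_pos'],s['opening'],s['ft_force'],s['eef_rot'])
```

```text
[ 406.63577859 -344.58425743  -30.94578528] 66.95539371475262 [ 0.92932526  1.19531238 -1.87981476] [-1.79999140e+02 -2.47701728e-03 -1.79980333e+02]
```

carry_out(
  dp=[
    [0,0,0.001],
    [0,0,0.002],
    [0,0,0.002],
    [0,0,0.002],
    [0,0,0.002],
  ],
  rot=[
    [0,0,0],
    [0,0,0],
    [0,0,0],
    [0,0,0],
    [0,0,0],
  ],
)

```text
time: 9.88
tcp_pos: [406.7, -344.8, -32.7]
eef_rot: [-180.0, 0.0, -180.0]
ft_force: [0.5, 0.2, -2.7]
opening: 67.3
grasp_force: 68.1
```

carry_out(
  dp=[
    [0,0,0.0005],
    [0,0,0.0005],
    [0,0,0.0005],
    [0,0,0.0005],
    [0,0,0.0005],
  ],
  rot=[
    [0,0,0],
    [0,0,0],
    [0,0,0],
    [0,0,0],
    [0,0,0],
  ],
)

```text
time: 10.5
tcp_pos: [406.7, -344.8, -32.8]
eef_rot: [-180.0, 0.0, -180.0]
ft_force: [-2.0, 1.2, 5.5]
opening: 67.3
grasp_force: 68.7
```

carry_out(
  dp=[
    [0,0,0],
    [0,0,0],
    [0,0,0],
    [0,0,-0.01],
    [0,0,-0.04],
  ],
  rot=[
    [0,0,0],
    [0,0,0],
    [0,0,0],
    [0,0,0],
    [0,0,0],
  ],
  hand=0,
)

```text
time: 11.12
tcp_pos: [405.6, -343.5, 6.2]
eef_rot: [179.9, -0.1, -180.0]
ft_force: [-0.4, 0.3, -1.0]
opening: 85.2
grasp_force: 0.0
```

carry_out(
  dp=[
    [0,0,-0.035],
    [-0.02,0.06,-0.04],
    [-0.04,0.12,-0.04],
    [-0.06,0.18,-0.04],
    [-0.07,0.228,-0.03],
  ],
  rot=[
    [0,0,0],
    [0,0,-0.045],
    [0,0,-0.045],
    [0,0,-0.045],
    [0,0,-0.045],
  ],
)

```text
time: 11.75
tcp_pos: [478.4, -115.2, 38.2]
eef_rot: [-179.9, 0.2, -177.4]
ft_force: [0.5, 0.7, -0.7]
opening: 85.5
grasp_force: 0.0
```

Run:
```python
from h import *
s=r.get_state();print(s['tcp_pos'],s['opening'],s['ft_force'],s['eef_rot']);
p,d=snap("side");print([b for b in blobs("side",p,d,"orange",46,ztol=7)])
p,d=snap("top");print([b for b in blobs("top",p,d,"blue",43,ztol=9)],blobs("top",p,d,"orange",46))
plan(475.6,-117,-27,182.6)
```

```text
[ 478.43140096 -115.16467353   38.21145758] 85.51282225983621 [ 0.54690344  0.73331107 -0.73065039] [-179.91873405    0.19017485 -177.3722149 ]
[{'xy': (475.6, -103.3), 'size': (65.3, 37.6), 'yaw': 1.1, 'px': (np.float64(349.0), np.float64(187.0)), 'zmed': 45.2}]
[{'xy': (407.2, -344.8), 'size': (86.8, 69.4), 'yaw': -0.3, 'px': (np.float64(421.0), np.float64(295.0)), 'zmed': 44.4}] []
dp [ 0.0007 -0.0052  0.0635] rot [ 0.0019 -0.0012  0.0064]
```

carry_out(
  dp=[
    [0.001,0,0.02],
    [0.001,0,0.04],
    [0.001,0,0.055],
    [0.001,0,0.061],
    [0.001,0,0.064],
  ],
  rot=[
    [0,0,0],
    [0,0,0],
    [0,0,0],
    [0,0,0],
    [0,0,0],
  ],
)

```text
time: 12.48
tcp_pos: [475.7, -117.1, -27.3]
eef_rot: [-180.0, 0.0, -177.4]
ft_force: [-0.5, -0.6, 0.4]
opening: 85.6
grasp_force: 0.0
```

carry_out(
  dp=[
    [0,0,0],
    [0,0,0],
    [0,0,0],
    [0,0,0],
    [0,0,0],
  ],
  rot=[
    [0,0,0],
    [0,0,0],
    [0,0,0],
    [0,0,0],
    [0,0,0],
  ],
  hand=255,
)

```text
time: 13.1
tcp_pos: [476.3, -117.0, -26.6]
eef_rot: [-180.0, 0.1, -177.4]
ft_force: [0.1, -0.3, 6.5]
opening: 43.4
grasp_force: 61.7
```

carry_out(
  dp=[
    [0,0,-0.01],
    [0,0,-0.03],
    [0,0,-0.05],
    [-0.002,-0.02,-0.055],
    [-0.005,-0.07,-0.055],
  ],
  rot=[
    [0,0,0],
    [0,0,0],
    [0,0,0],
    [0,0,0.02],
    [0,0,0.045],
  ],
)

```text
time: 13.72
tcp_pos: [483.9, -186.5, 28.1]
eef_rot: [-180.0, 0.0, -179.9]
ft_force: [1.1, 0.0, -2.3]
opening: 43.1
grasp_force: 61.2
```

Run:
```python
from h import *
s=r.get_state();print(s['tcp_pos'],s['opening'],s['ft_force'],s['eef_rot']);
plan(502,-344.5,-34,180)
```

```text
[ 483.92521396 -186.4935996    28.12287944] 43.05948177283276 [ 1.11546023  0.01896557 -2.27491576] [-1.79995978e+02  1.88699993e-02 -1.79873790e+02]
dp [-0.0177 -0.158   0.0621] rot [-0.0001  0.0003  0.0022]
```

carry_out(
  dp=[
    [-0.006,-0.05,0],
    [-0.012,-0.1,0.01],
    [-0.0177,-0.145,0.02],
    [-0.0177,-0.157,0.03],
    [-0.0177,-0.1575,0.04],
  ],
  rot=[
    [0,0,0.002],
    [0,0,0.002],
    [0,0,0.002],
    [0,0,0.002],
    [0,0,0.002],
  ],
)

```text
time: 14.35
tcp_pos: [500.5, -344.8, -13.6]
eef_rot: [179.9, -0.1, 179.8]
ft_force: [-0.5, -0.2, -1.2]
opening: 43.6
grasp_force: 61.4
```

carry_out(
  dp=[
    [0,0,0.01],
    [0,0,0.018],
    [0,0,0.021],
    [0,0,0.0225],
    [0,0,0.0225],
  ],
  rot=[
    [0,0,0],
    [0,0,0],
    [0,0,0],
    [0,0,0],
    [0,0,0],
  ],
)

```text
time: 14.98
tcp_pos: [501.8, -343.9, -34.5]
eef_rot: [-180.0, 0.0, 179.9]
ft_force: [-0.6, 0.0, -1.4]
opening: 43.2
grasp_force: 61.4
```

carry_out(
  dp=[
    [0,0,0.001],
    [0,0,0.0013],
    [0,0,0.0013],
    [0,0,0.0013],
    [0,0,0.0013],
  ],
  rot=[
    [0,0,0],
    [0,0,0],
    [0,0,0],
    [0,0,0],
    [0,0,0],
  ],
)

```text
time: 15.6
tcp_pos: [501.8, -344.2, -35.6]
eef_rot: [-180.0, 0.0, 179.9]
ft_force: [-0.7, 0.2, 4.5]
opening: 43.4
grasp_force: 61.7
```

carry_out(
  dp=[
    [0,0,0],
    [0,0,0],
    [0,0,0],
    [0,0,-0.02],
    [0,0,-0.05],
  ],
  rot=[
    [0,0,0],
    [0,0,0],
    [0,0,0],
    [0,0,0],
    [0,0,0],
  ],
  hand=0,
)

```text
time: 16.23
tcp_pos: [500.5, -343.1, 13.1]
eef_rot: [179.9, -0.1, 179.9]
ft_force: [0.2, -0.0, -0.5]
opening: 85.4
grasp_force: 0.0
```

carry_out(
  dp=[
    [0.005,0.055,-0.01],
    [0.01,0.115,-0.02],
    [0.015,0.175,-0.02],
    [0.02,0.235,-0.01],
    [0.027,0.285,-0.01],
  ],
  rot=[
    [0,0,0],
    [0,0,-0.005],
    [0,0,-0.005],
    [0,0,-0.005],
    [0,0,-0.005],
  ],
)

```text
time: 16.85
tcp_pos: [474.0, -56.7, 23.4]
eef_rot: [180.0, -0.0, -179.8]
ft_force: [-0.1, 0.2, 0.9]
opening: 85.5
grasp_force: 0.0
```

Run:
```python
from h import *
p,d=snap("top");print([b for b in blobs("top",p,d,"blue",43,ztol=9)],blobs("top",p,d,"orange",37))
s=r.get_state();print(s['tcp_pos'],s['opening'],s['ft_force'],s['eef_rot']);
plan(472,-29.9,-27,180.3)
```

```text
[{'xy': (407.4, -344.9), 'size': (87.7, 69.2), 'yaw': -1.7, 'px': (np.float64(421.0), np.float64(295.0)), 'zmed': 44.5}] [{'xy': (501.1, -342.3), 'size': (61.9, 43.5), 'yaw': -0.1, 'px': (np.float64(418.0), np.float64(256.0)), 'zmed': 38.3}, {'xy': (846.8, -737.9), 'size': (41.8, 18.7), 'yaw': -35.6, 'px': (np.float64(556.0), np.float64(126.0)), 'zmed': 140.9}]
[471.52247431 -51.46318175  23.21540664] 85.47428676439772 [-3.97807082  4.22325797 -1.38707673] [ 179.74213672   -0.19747022 -179.55031318]
dp [-0.0008  0.0213  0.0503] rot [ 0.0045 -0.0035  0.0026]
```

carry_out(
  dp=[
    [0.0025,0.027,0.01],
    [0.0025,0.027,0.015],
    [0.0025,0.027,0.015],
    [0.0025,0.027,0.015],
    [0.0025,0.027,0.015],
  ],
  rot=[
    [0,0,0],
    [0,0,0],
    [0,0,0],
    [0,0,0],
    [0,0,0],
  ],
)

```text
time: 17.52
tcp_pos: [472.8, -32.8, 9.1]
eef_rot: [-180.0, 0.0, -179.9]
ft_force: [-0.6, -0.1, -0.0]
opening: 85.4
grasp_force: 0.0
```

Run:
```python
from h import *
s=r.get_state();print(s['tcp_pos'],s['opening'],s['ft_force'],s['eef_rot']);
plan(472,-29.9,-27,180.3)
```

```text
[472.83459959 -32.82006203   9.10210585] 85.36072805583758 [-0.57406089 -0.1174171  -0.00287537] [-1.79980989e+02  3.07727530e-02 -1.79896137e+02]
dp [0.0008 0.0029 0.0361] rot [-0.0003  0.0005 -0.0034]
```

carry_out(
  dp=[
    [0.0008,0.0029,0.01],
    [0.0008,0.0029,0.02],
    [0.0008,0.0029,0.03],
    [0.0008,0.0029,0.036],
    [0.0008,0.0029,0.036],
  ],
  rot=[
    [0,0,-0.003],
    [0,0,-0.003],
    [0,0,-0.003],
    [0,0,-0.003],
    [0,0,-0.003],
  ],
)

```text
time: 18.15
tcp_pos: [471.0, -28.8, -27.8]
eef_rot: [180.0, -0.1, -179.6]
ft_force: [-0.6, 0.2, -0.1]
opening: 85.7
grasp_force: 0.0
```

carry_out(
  dp=[
    [0,0,0],
    [0,0,0],
    [0,0,0],
    [0,0,0],
    [0,0,0],
  ],
  rot=[
    [0,0,0],
    [0,0,0],
    [0,0,0],
    [0,0,0],
    [0,0,0],
  ],
  hand=255,
)

```text
time: 18.77
tcp_pos: [473.4, -29.2, -25.4]
eef_rot: [-180.0, 0.2, -179.6]
ft_force: [-1.0, 0.5, 10.1]
opening: 21.2
grasp_force: 64.3
```

carry_out(
  dp=[
    [0,0,0],
    [0,0,-0.01],
    [0,0,-0.03],
    [0,0,-0.05],
    [0,0,-0.06],
  ],
  rot=[
    [0,0,0],
    [0,0,0],
    [0,0,0],
    [0,0,0],
    [0,0,0],
  ],
)

```text
time: 19.4
tcp_pos: [472.2, -29.1, 34.1]
eef_rot: [-180.0, 0.1, -179.6]
ft_force: [-0.3, 0.2, -1.3]
opening: 21.1
grasp_force: 58.8
```

carry_out(
  dp=[
    [-0.02,-0.05,0],
    [-0.04,-0.105,0],
    [-0.06,-0.16,0],
    [-0.08,-0.215,0],
    [-0.095,-0.265,0],
  ],
  rot=[
    [0,0,0.006],
    [0,0,0.006],
    [0,0,0.006],
    [0,0,0.006],
    [0,0,0.006],
  ],
)

```text
time: 20.02
tcp_pos: [568.6, -295.4, 32.5]
eef_rot: [180.0, -0.0, 180.0]
ft_force: [1.2, -0.1, -0.6]
opening: 21.2
grasp_force: 58.9
```

carry_out(
  dp=[
    [-0.008,-0.03,0.01],
    [-0.01,-0.05,0.025],
    [-0.01,-0.05,0.04],
    [-0.01,-0.05,0.05],
    [-0.01,-0.05,0.05],
  ],
  rot=[
    [0,0,0],
    [0,0,0],
    [0,0,0],
    [0,0,0],
    [0,0,0],
  ],
)

```text
time: 20.65
tcp_pos: [577.1, -341.1, -18.5]
eef_rot: [179.9, -0.1, -179.9]
ft_force: [-0.1, -0.1, 0.0]
opening: 21.0
grasp_force: 58.9
```

Run:
```python
from h import *
s=r.get_state();print(s['tcp_pos'],s['opening'],s['ft_force'],s['eef_rot']);
plan(579,-344.5,-34,180)
```

```text
[ 577.13565902 -341.12930379  -18.46106387] 20.97921120569059 [-0.14446867 -0.06433822  0.02348852] [ 1.79880085e+02 -1.43569351e-01 -1.79904385e+02]
dp [-0.0019 -0.0034  0.0155] rot [ 0.0021 -0.0025  0.0017]
```

carry_out(
  dp=[
    [-0.001,-0.001,0.005],
    [-0.001,-0.001,0.01],
    [-0.001,-0.001,0.014],
    [-0.001,-0.001,0.0155],
    [-0.001,-0.001,0.016],
  ],
  rot=[
    [0,0,0.001],
    [0,0,0.001],
    [0,0,0.001],
    [0,0,0.001],
    [0,0,0.001],
  ],
)

```text
time: 21.28
tcp_pos: [579.2, -344.4, -33.2]
eef_rot: [-180.0, -0.0, 179.9]
ft_force: [0.3, -0.4, -0.7]
opening: 21.5
grasp_force: 58.9
```

carry_out(
  dp=[
    [0,0,0.0005],
    [0,0,0.0005],
    [0,0,0.0005],
    [0,0,0.0005],
    [0,0,0.0005],
  ],
  rot=[
    [0,0,0],
    [0,0,0],
    [0,0,0],
    [0,0,0],
    [0,0,0],
  ],
)

```text
time: 21.9
tcp_pos: [579.3, -344.5, -33.5]
eef_rot: [-180.0, 0.0, 180.0]
ft_force: [-0.4, -0.1, 0.5]
opening: 21.2
grasp_force: 58.9
```

carry_out(
  dp=[
    [0,0,0.0005],
    [0,0,0.001],
    [0,0,0.001],
    [0,0,0.001],
    [0,0,0.001],
  ],
  rot=[
    [0,0,0],
    [0,0,0],
    [0,0,0],
    [0,0,0],
    [0,0,0],
  ],
)

```text
time: 22.52
tcp_pos: [579.3, -344.5, -34.3]
eef_rot: [-180.0, 0.0, 180.0]
ft_force: [-0.9, 2.0, 3.9]
opening: 20.8
grasp_force: 60.4
```

carry_out(
  dp=[
    [0,0,0],
    [0,0,0],
    [0,0,0],
    [0,0,-0.03],
    [0,0,-0.08],
  ],
  rot=[
    [0,0,0],
    [0,0,0],
    [0,0,0],
    [0,0,0],
    [0,0,0],
  ],
  hand=0,
)

```text
time: 23.15
tcp_pos: [577.6, -343.2, 43.7]
eef_rot: [179.8, -0.2, 180.0]
ft_force: [0.8, -0.2, 0.3]
opening: 85.5
grasp_force: 0.0
```

carry_out(
  dp=[
    [0,0.0,-0.06],
    [0,0,-0.08],
    [0,0,-0.08],
    [0,0,-0.08],
    [0,0,-0.08],
  ],
  rot=[
    [0,0,0.18],
    [0,0,0.36],
    [0,0,0.54],
    [0,0,0.72],
    [0,0,0.9],
  ],
)

```text
time: 23.78
tcp_pos: [579.2, -344.4, 125.4]
eef_rot: [-180.0, 0.0, 128.0]
ft_force: [0.5, 0.2, -0.1]
opening: 85.3
grasp_force: 0.0
```

Run:
```python
from h import *
HSV["yellow"]=((15,90,90),(35,255,255));HSV["green"]=((45,60,40),(85,255,255))
P={}
for n in("side","top"):
    p,d=snap(n,"m1"+n);np.savez(n+"1.npz",p=p,d=d);P[n]=p
    for col,z,zt in(("blue",43,8),("orange",37,8),("yellow",31,8),("green",12,8),("white",78,8)):
        for b in blobs(n,p,d,col,z,ztol=zt,minpx=60):
            if abs(b['xy'][0]-500)<150 and b['xy'][1]<50:print(n,col,b)
# green outline corner fit, top: filled contour
    m=mask(p,"green");W=plane(n,[[u,v] for v,u in zip(*np.nonzero(m))],12);uv=np.argwhere(m)
    k=(abs(W[:,0]-470)<70)&(abs(W[:,1]+29)<55);print(n,"outline",cv2.minAreaRect(W[k][:,:2].astype(np.float32)))
s=r.get_state();print(s['tcp_pos'],s['eef_rot'])
v=np.hstack([P['side'][60:300,150:480],P['top'][150:330,90:450][:,:,:].repeat(1,0)[:180].__array__() if 0 else P['side'][60:300,150:151]]);
cv2.imwrite("pics/m2.png",cv2.resize(P['top'][180:330,200:460,::-1],None,fx=3,fy=3))
```

```text
side blue {'xy': (405.8, -337.8), 'size': (86.2, 85.7), 'yaw': -0.8, 'px': (np.float64(378.0), np.float64(137.0)), 'zmed': 44.4}
side orange {'xy': (500.0, -337.2), 'size': (67.2, 59.2), 'yaw': 0.3, 'px': (np.float64(343.0), np.float64(135.0)), 'zmed': 37.5}
side yellow {'xy': (577.2, -336.6), 'size': (44.2, 34.7), 'yaw': 4.0, 'px': (np.float64(314.0), np.float64(134.0)), 'zmed': 31.0}
side yellow {'xy': (498.4, -343.2), 'size': (69.7, 66.7), 'yaw': -88.4, 'px': (np.float64(341.0), np.float64(136.0)), 'zmed': 36.6}
side green {'xy': (470.2, -29.6), 'size': (103.7, 83.1), 'yaw': 1.1, 'px': (np.float64(350.0), np.float64(219.0)), 'zmed': 12.8}
side white {'xy': (557.4, -27.4), 'size': (44.5, 43.8), 'yaw': 10.8, 'px': (np.float64(312.0), np.float64(190.0)), 'zmed': 78.6}
side outline ((469.30023193359375, -30.409454345703125), (105.65167999267578, 85.11624908447266), 1.5686148405075073)
top blue {'xy': (415.5, -335.4), 'size': (71.2, 49.6), 'yaw': -1.9, 'px': (np.float64(413.0), np.float64(288.0)), 'zmed': 43.9}
top orange {'xy': (502.2, -342.8), 'size': (64.6, 43.6), 'yaw': 0.8, 'px': (np.float64(418.0), np.float64(256.0)), 'zmed': 38.4}
top yellow {'xy': (577.9, -344.0), 'size': (46.5, 23.0), 'yaw': -2.3, 'px': (np.float64(416.0), np.float64(226.0)), 'zmed': 32.1}
top green {'xy': (594.9, -122.4), 'size': (25.9, 25.6), 'yaw': -0.6, 'px': (np.float64(328.0), np.float64(220.0)), 'zmed': 17.8}
top white {'xy': (559.2, -29.1), 'size': (43.3, 43.2), 'yaw': 0.2, 'px': (np.float64(292.0), np.float64(231.0)), 'zmed': 79.3}
top outline ((470.2762756347656, -30.117691040039062), (105.2740478515625, 80.18758392333984), 0.4003274142742157)
[ 579.24109589 -344.38777336  125.3110803 ] [-1.79996076e+02  1.53689484e-03  1.28368006e+02]
```

View pics/m2.png

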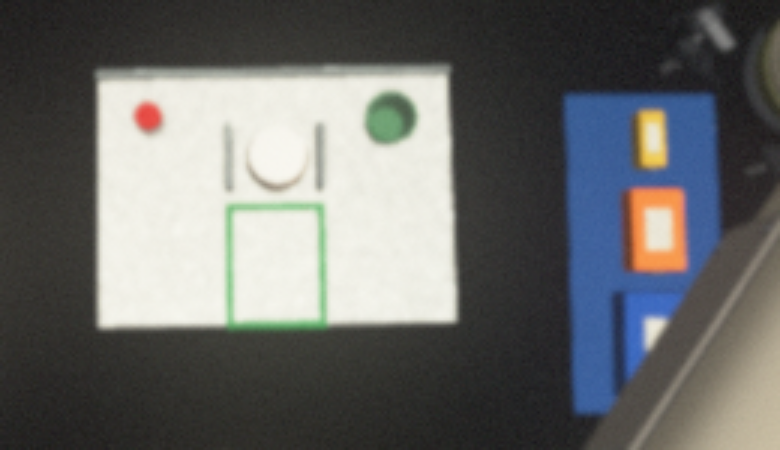

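Crop: the cases stand apart in a row on the mat (yellow (651,140), orange (657,228), blue (655,340)). The jar lid is at (277,156) between the cheeks, the vial and beaker haven't moved, and the outline is empty.

carry_out(
  dp=[
    [0.045,0.03,0],
    [0.095,0.065,0],
    [0.145,0.1,0],
    [0.195,0.134,0],
    [0.24,0.165,0],
  ],
  rot=[
    [0,0,0.15],
    [0,0,0.3],
    [0,0,0.45],
    [0,0,0.6],
    [0,0,0.656],
  ],
)

```text
time: 24.5
tcp_pos: [559.2, -51.8, 125.5]
eef_rot: [180.0, 0.0, 90.9]
ft_force: [1.4, 0.0, -0.5]
opening: 85.6
grasp_force: 0.0
```

Run:
```python
from h import *
f=np.load("top1.npz");p=f["p"];m=mask(p,"white")
from math import *
W=lambda uv,z:plane("top",uv,z)[:,:2]
k=np.zeros_like(m);k[185:300,220:365]=255;m&=k
cs,_=cv2.findContours(m,cv2.RETR_EXTERNAL,cv2.CHAIN_APPROX_NONE);c=max(cs,key=cv2.contourArea)
P=W(c.reshape(-1,2),12).astype(np.float32);print("rack",cv2.minAreaRect(P))
ctr=P.mean(0)
for nm,sel,ax in(("front",P[:,0]<P[:,0].min()+8,1),("left",P[:,1]>P[:,1].max()-8,0),("right",P[:,1]<P[:,1].min()+8,0)):
    q=P[sel];a=np.polyfit(q[:,ax],q[:,1-ax],1)[0];print(nm,len(q),degrees(atan(a))*(1 if ax==0 else -1))
g=mask(p,"green");uv=np.argwhere(g)[:,::-1];Q=W(uv,12)
for nm,lo,ax,v in(("far",0,1,520),("near",0,1,420),("l",0,0,9),("r",0,0,-69)):
    s=(abs(Q[:,1-ax]-v)<7)&(abs(Q[:,ax]-(470 if ax==0 else -30))<32)
    q=Q[s];a=np.polyfit(q[:,ax],q[:,1-ax],1);print(nm,s.sum(),q[:,1-ax].mean().round(1),(degrees(atan(a[0]))*(1 if ax==0 else -1)))
plan(558,-28.5,90,90.8);s=r.get_state();print(s['tcp_pos'],s['eef_rot'])
```

```text
rack ((531.264892578125, -28.433334350585938), (218.5825958251953, 302.01287841796875), 1.147047758102417)
front 88 0.9227342983435779
left 85 0.7483412573131831
right 86 0.959259611369954Traceback (most recent call last):
  File "<stdin>", line 14, in <module>
    raise TypeError("expected non-empty vector for x")
TypeError: expected non-empty vector for x
```

```bash
sed -i 's/green=((55,110,60),(80,255,255))/green=((45,60,40),(85,255,255))/;s/yellow=((20,130,120),(33/yellow=((15,90,90),(35/' h.py
python3 - <<'E'
from h import *
from math import *
for n in("top","side"):
    p=np.load(n+"1.npz")["p"]
    g=mask(p,"green");Q=plane(n,np.argwhere(g)[:,::-1],12)[:,:2]
    for nm,ax,v in(("far",1,519),("near",1,421),("l",0,9),("r",0,-69)):
        s=(abs(Q[:,1-ax]-v)<8)&(abs(Q[:,ax]-(470 if ax==0 else -30))<28)
        q=Q[s];a=np.polyfit(q[:,ax],q[:,1-ax],1);print(n,nm,s.sum(),q[:,1-ax].mean().round(1),(degrees(atan(a[0]))*(1 if ax==0 else -1)))
plan(558,-28.5,90,90.8);s=r.get_state();print(s['tcp_pos'],s['eef_rot'])
E
```

```text
top far 18 522.1 1.8135277655092747
top near 75 421.3 1.8825111342116136
top l 23 10.0 0.40032503756654186
top r 23 -68.1 -0.16304941558631475
side far 35 519.8 0.8019887590194831
side near 62 420.2 1.332065410202473
side l 43 9.6 1.2372043400877253
side r 35 -68.6 1.3776795319389572
dp [ 0.0233 -0.0008  0.0355] rot [0.0004 0.     0.0017]
[559.17389659 -51.79813856 125.50297535] [1.79975426e+02 1.86312223e-03 9.08963092e+01]
```

carry_out(
  dp=[
    [0.0233,-0.001,0.02],
    [0.0233,-0.001,0.03],
    [0.0233,-0.001,0.03],
    [0.0233,-0.001,0.03],
    [0.0233,-0.001,0.03],
  ],
  rot=[
    [0,0,0],
    [0,0,0],
    [0,0,0],
    [0,0,0],
    [0,0,0],
  ],
)

```text
time: 25.12
tcp_pos: [558.8, -31.7, 95.9]
eef_rot: [179.9, 0.0, 90.7]
ft_force: [-0.1, -0.4, 0.2]
opening: 85.4
grasp_force: 0.0
```

carry_out(
  dp=[
    [0,0,0.03],
    [0,0,0.06],
    [0,0,0.09],
    [0,0,0.105],
    [0,0,0.113],
  ],
  rot=[
    [0,0,0],
    [0,0,0],
    [0,0,0],
    [0,0,0],
    [0,0,0],
  ],
)

```text
time: 25.75
tcp_pos: [558.3, -30.9, -18.0]
eef_rot: [-180.0, 0.0, 90.8]
ft_force: [0.9, -0.1, 0.7]
opening: 85.2
grasp_force: 0.0
```

carry_out(
  dp=[
    [0,0,0],
    [0,0,0],
    [0,0,0],
    [0,0,0],
    [0,0,0],
  ],
  rot=[
    [0,0,0],
    [0,0,0],
    [0,0,0],
    [0,0,0],
    [0,0,0],
  ],
  hand=255,
)

```text
time: 26.38
tcp_pos: [559.4, -30.8, -16.2]
eef_rot: [179.9, 0.0, 90.8]
ft_force: [-0.6, 0.6, 6.2]
opening: 48.8
grasp_force: 62.6
```

carry_out(
  dp=[
    [0,0,-0.01],
    [0,0,-0.03],
    [0,0,-0.055],
    [0,0,-0.08],
    [0,0,-0.09],
  ],
  rot=[
    [0,0,0],
    [0,0,0],
    [0,0,0],
    [0,0,0],
    [0,0,0],
  ],
)

```text
time: 27.0
tcp_pos: [559.1, -30.6, 74.1]
eef_rot: [179.9, 0.0, 90.8]
ft_force: [0.6, 0.3, -2.2]
opening: 48.8
grasp_force: 62.3
```

carry_out(
  dp=[
    [0.03,-0.005,0],
    [0.075,-0.012,0],
    [0.125,-0.02,0],
    [0.175,-0.028,0],
    [0.225,-0.036,0],
  ],
  rot=[
    [0,0,0],
    [0,0,0],
    [0,0,0],
    [0,0,0],
    [0,0,0],
  ],
)

```text
time: 27.62
tcp_pos: [518.1, 195.3, 71.8]
eef_rot: [-179.9, 0.0, 90.8]
ft_force: [-0.1, -0.0, -0.8]
opening: 48.4
grasp_force: 62.2
```

carry_out(
  dp=[
    [0.05,-0.006,0],
    [0.1,-0.012,0],
    [0.13,-0.016,0],
    [0.142,-0.018,0],
    [0.142,-0.018,0],
  ],
  rot=[
    [0,0,0],
    [0,0,0],
    [0,0,0],
    [0,0,0],
    [0,0,0],
  ],
)

```text
time: 28.25
tcp_pos: [498.5, 335.7, 71.7]
eef_rot: [-179.9, 0.1, 90.9]
ft_force: [0.3, -0.0, -3.0]
opening: 49.0
grasp_force: 62.2
```

Run:
```python
from h import *
p,d=snap("side")
s=r.get_state();print(s['tcp_pos'],s['opening'],s['ft_force'],s['eef_rot']);plan(500.4,335.7,41,90.8)
cv2.imwrite("pics/j1.png",cv2.resize(p[150:420,200:500,::-1],None,fx=2.2,fy=2.2))
```

```text
[498.7634379  334.96274884  71.83504581] 48.73405028575847 [ 0.17930305 -0.43371548 -1.62896385] [-1.79949268e+02  6.38891407e-02  9.08035644e+01]
dp [0.0007 0.0017 0.0308] rot [-0.0009  0.0011  0.0001]
```

View pics/j1.png

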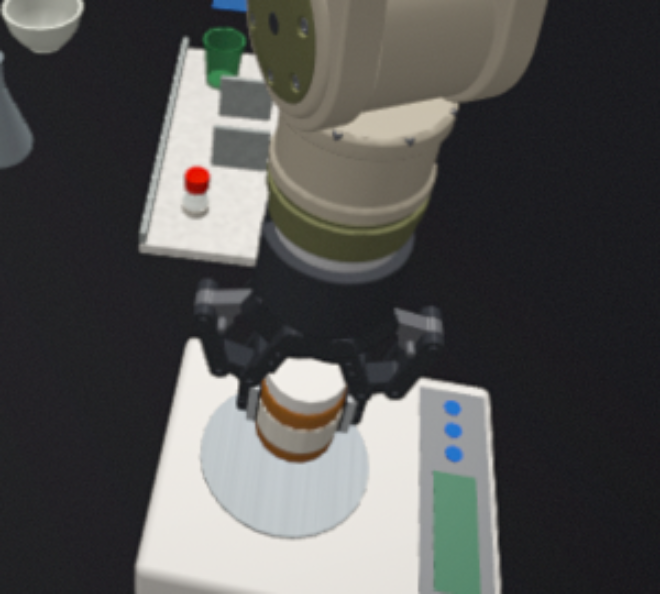

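The jar hangs upright over the pan, bottom at crop (295,455); the pan's centre is near (285,450). The vial and beaker are unmoved.

carry_out(
  dp=[
    [0.0007,0.0017,0.01],
    [0.0007,0.0017,0.02],
    [0.0007,0.0017,0.026],
    [0.0007,0.0017,0.029],
    [0.0007,0.0017,0.03],
  ],
  rot=[
    [0,0,0],
    [0,0,0],
    [0,0,0],
    [0,0,0],
    [0,0,0],
  ],
)

```text
time: 28.92
tcp_pos: [500.7, 336.2, 42.1]
eef_rot: [-180.0, 0.0, 90.8]
ft_force: [0.3, 0.3, -1.9]
opening: 48.9
grasp_force: 62.2
```

carry_out(
  dp=[
    [0,0,0.0005],
    [0,0,0.001],
    [0,0,0.001],
    [0,0,0.001],
    [0,0,0.001],
  ],
  rot=[
    [0,0,0],
    [0,0,0],
    [0,0,0],
    [0,0,0],
    [0,0,0],
  ],
)

```text
time: 29.55
tcp_pos: [500.8, 336.4, 41.4]
eef_rot: [180.0, 0.0, 90.8]
ft_force: [-0.1, -0.4, -2.3]
opening: 48.5
grasp_force: 62.2
```

Run:
```python
from h import *
for n in("side","top"):
    p,d=snap(n)
    if n=="side":
        g=cv2.cvtColor(p,cv2.COLOR_RGB2HSV);m=cv2.inRange(g,(90,15,100),(125,80,225));k=np.zeros_like(m);k[310:400,280:375]=255;m&=k
        m=cv2.morphologyEx(m,cv2.MORPH_OPEN,np.ones((3,3)))
        v,u=np.nonzero(m);P=plane(n,np.c_[u,v],68)[:,:2].astype(np.float32);print("pan side",cv2.minEnclosingCircle(P))
    for b in blobs(n,p,d,"white",134,ztol=10,minpx=40):
        if abs(b['xy'][0]-500)<60 and abs(b['xy'][1]-337)<60:print(n,b)
s=r.get_state();print(s['tcp_pos'])
```

```text
Traceback (most recent call last):
  File "h.py", line 12, in plane
    q=cv2.undistortPoints(uv,c["K"],c["dist_coeffs"]).reshape(-1,2)
      ~~~~~~~~~~~~~~~~~~~^^^^^^^^^^^^^^^^^^^^^^^^^^^^
cv2.error: OpenCV(4.12.0) /io/opencv/modules/calib3d/src/undistort.dispatch.cpp:347: error: (-215:Assertion failed) CV_IS_MAT(_src) && CV_IS_MAT(_dst) && (_src->rows == 1 || _src->cols == 1) && (_dst->rows == 1 || _dst->cols == 1) && _src->cols + _src->rows - 1 == _dst->rows + _dst->cols - 1 && (CV_MAT_TYPE(_src->type) == CV_32FC2 || CV_MAT_TYPE(_src->type) == CV_64FC2) && (CV_MAT_TYPE(_dst->type) == CV_32FC2 || CV_MAT_TYPE(_dst->type) == CV_64FC2) in function 'cvUndistortPointsInternal'
```

carry_out(
  dp=[
    [0,0,0.0005],
    [0,0,0.001],
    [0,0,0.0015],
    [0,0,0.0015],
    [0,0,0.0015],
  ],
  rot=[
    [0,0,0],
    [0,0,0],
    [0,0,0],
    [0,0,0],
    [0,0,0],
  ],
)

```text
time: 30.22
tcp_pos: [500.8, 336.4, 39.8]
eef_rot: [-180.0, 0.0, 90.8]
ft_force: [-0.1, -0.2, -1.8]
opening: 48.6
grasp_force: 62.4
```

carry_out(
  dp=[
    [0,0,0.0005],
    [0,0,0.0005],
    [0,0,0.0005],
    [0,0,0.0005],
    [0,0,0.0005],
  ],
  rot=[
    [0,0,0],
    [0,0,0],
    [0,0,0],
    [0,0,0],
    [0,0,0],
  ],
)

```text
time: 30.85
tcp_pos: [500.8, 336.4, 39.8]
eef_rot: [180.0, -0.0, 90.8]
ft_force: [-2.6, -1.0, 5.5]
opening: 48.8
grasp_force: 62.7
```

Run:
```python
from h import *
f=np.load("side0.npz");p=f["p"];g=cv2.cvtColor(p,cv2.COLOR_RGB2HSV);print(g[357,330],g[330,290],g[400,330])
m=((g[:,:,2]<min(225,int(g[330,290][2])-12))&(g[:,:,2]>110)).astype(np.uint8)*255;k=np.zeros_like(m);k[318:400,283:374]=255;m&=k
m=cv2.morphologyEx(m,cv2.MORPH_OPEN,np.ones((3,3)))
v,u=np.nonzero(m);P=plane("side",np.c_[u,v],68)[:,:2].astype(np.float32);print("pan side",cv2.minEnclosingCircle(P),cv2.minAreaRect(P))
s=r.get_state();print(s['tcp_pos'],s['ft_force'])
```

```text
[102  13 192] [ 20  10 227] [ 17  10 222]
pan side ((499.1631164550781, 340.16241455078125), 56.14319610595703) ((499.66644287109375, 340.360107421875), (109.26651763916016, 111.86784362792969), 0.04713371396064758)
[500.79935689 336.40405686  39.7680083 ] [-2.6149165  -1.0251816   5.50734412]
```

carry_out(
  dp=[
    [0,0,0],
    [0,0,0],
    [0,0,0],
    [0,0,-0.02],
    [0,0,-0.05],
  ],
  rot=[
    [0,0,0],
    [0,0,0],
    [0,0,0],
    [0,0,0],
    [0,0,0],
  ],
  hand=0,
)

```text
time: 31.48
tcp_pos: [499.9, 335.9, 88.6]
eef_rot: [-179.9, 0.1, 90.8]
ft_force: [-0.0, -0.3, -0.5]
opening: 85.3
grasp_force: 0.0
```

carry_out(
  dp=[
    [0,0,-0.05],
    [-0.02,0,-0.06],
    [-0.07,-0.005,-0.06],
    [-0.13,-0.01,-0.06],
    [-0.19,-0.015,-0.06],
  ],
  rot=[
    [0,0,0],
    [0,0,-0.15],
    [0,0,-0.32],
    [0,0,-0.5],
    [0,0,-0.68],
  ],
)

```text
time: 32.1
tcp_pos: [489.0, 150.1, 149.4]
eef_rot: [180.0, 0.0, 129.2]
ft_force: [0.7, -0.8, -0.4]
opening: 85.2
grasp_force: 0.0
```

Run:
```python
from h import *
for n in("side","top"):
    p,d=snap(n,"j2"+n)
    for b in blobs(n,p,d,"white",134,ztol=10,minpx=40):
        if abs(b['xy'][0]-500)<60 and abs(b['xy'][1]-337)<60:print(n,b)
s=r.get_state();print(s['tcp_pos'],s['eef_rot'])
plan(406.7,-344.6,80,180)
```

```text
side {'xy': (499.7, 339.3), 'size': (47.3, 45.2), 'yaw': 79.7, 'px': (np.float64(334.0), np.float64(331.0)), 'zmed': 134.7}
[488.67838739 147.15101798 149.46164031] [-1.79924308e+02  5.80233466e-02  1.28697779e+02]
dp [-0.3325 -0.3713  0.0703] rot [-1.700e-03  4.000e-04 -8.954e-01]
```

carry_out(
  dp=[
    [-0.037,-0.041,0],
    [-0.077,-0.086,0],
    [-0.117,-0.131,0],
    [-0.157,-0.176,0],
    [-0.197,-0.221,0],
  ],
  rot=[
    [0,0,-0.17],
    [0,0,-0.34],
    [0,0,-0.51],
    [0,0,-0.68],
    [0,0,-0.876],
  ],
)

```text
time: 32.83
tcp_pos: [445.5, -116.8, 149.6]
eef_rot: [-180.0, 0.1, 175.1]
ft_force: [0.5, -0.6, -0.7]
opening: 85.3
grasp_force: 0.0
```

Run:
```python
from h import *
for n in("side","top"):
    p,d=snap(n);
    for col,z in(("blue",43),("orange",37),("yellow",31)):
        for b in blobs(n,p,d,col,z,ztol=7,minpx=60):
            if abs(b['xy'][0]-500)<150 and b['xy'][1]<-250:print(n,col,b)
s=r.get_state();print(s['tcp_pos'],s['eef_rot'])
plan(406.7,-344.6,20,180)
```

```text
side blue {'xy': (406.2, -338.7), 'size': (86.5, 82.7), 'yaw': -2.0, 'px': (np.float64(378.0), np.float64(138.0)), 'zmed': 44.3}
side orange {'xy': (500.0, -337.4), 'size': (67.2, 58.8), 'yaw': 0.3, 'px': (np.float64(343.0), np.float64(135.0)), 'zmed': 38.0}
side yellow {'xy': (498.7, -325.5), 'size': (65.3, 36.1), 'yaw': 11.6, 'px': (np.float64(343.0), np.float64(140.0)), 'zmed': 31.8}
side yellow {'xy': (577.2, -336.8), 'size': (44.8, 33.8), 'yaw': 2.9, 'px': (np.float64(314.0), np.float64(134.0)), 'zmed': 30.9}
top orange {'xy': (522.7, -343.1), 'size': (44.7, 25.1), 'yaw': 80.6, 'px': (np.float64(419.0), np.float64(247.0)), 'zmed': 38.6}
top yellow {'xy': (577.9, -344.0), 'size': (46.5, 23.0), 'yaw': -2.3, 'px': (np.float64(416.0), np.float64(226.0)), 'zmed': 32.0}
[ 445.55300888 -119.60892581  149.57904099] [-1.79904555e+02  6.54356226e-02  1.74580609e+02]
dp [ 0.0176 -0.2274  0.1299] rot [-0.0017  0.0011 -0.0946]
```

carry_out(
  dp=[
    [0.005,-0.055,0.02],
    [0.01,-0.11,0.05],
    [0.015,-0.17,0.08],
    [0.0176,-0.22,0.1],
    [0.0176,-0.2274,0.11],
  ],
  rot=[
    [0,0,0],
    [0,0,0],
    [0,0,0],
    [0,0,0],
    [0,0,0],
  ],
)

```text
time: 33.55
tcp_pos: [407.3, -342.7, 38.0]
eef_rot: [180.0, -0.0, 174.5]
ft_force: [-0.2, 1.3, -0.5]
opening: 85.4
grasp_force: 0.0
```

carry_out(
  dp=[
    [0,0,0],
    [0,0,0],
    [0,0,0],
    [0,0,0],
    [0,0,0],
  ],
  rot=[
    [0,0,0],
    [0,0,0],
    [0,0,0],
    [0,0,0],
    [0,0,0],
  ],
)

```text
time: 34.17
tcp_pos: [407.7, -340.1, 39.9]
eef_rot: [-180.0, 0.0, 174.8]
ft_force: [-0.5, 0.9, -0.1]
opening: 85.2
grasp_force: 0.0
```

Run:
```python
from h import *
s=r.get_state();print(s['tcp_pos'],s['eef_rot'])
plan(407.3,-344.6,-32.5,180)
```

```text
[ 407.65832012 -340.09438472   39.88604239] [-1.79968924e+02  3.07649427e-02  1.74837600e+02]
dp [-0.     -0.0045  0.0724] rot [-0.0006  0.0005 -0.0901]
```

carry_out(
  dp=[
    [0,-0.0045,0],
    [0,-0.0045,0.02],
    [0,-0.0045,0.045],
    [0,-0.0045,0.065],
    [0,-0.0045,0.072],
  ],
  rot=[
    [0,0,-0.09],
    [0,0,-0.09],
    [0,0,-0.09],
    [0,0,-0.09],
    [0,0,-0.09],
  ],
)

```text
time: 34.8
tcp_pos: [406.2, -344.0, -33.6]
eef_rot: [179.9, -0.1, 180.0]
ft_force: [0.1, 0.6, 0.2]
opening: 85.6
grasp_force: 0.0
```

carry_out(
  dp=[
    [0,0,0],
    [0,0,0],
    [0,0,0],
    [0,0,0],
    [0,0,0],
  ],
  rot=[
    [0,0,0],
    [0,0,0],
    [0,0,0],
    [0,0,0],
    [0,0,0],
  ],
  hand=255,
)

```text
time: 35.42
tcp_pos: [407.2, -345.1, -32.1]
eef_rot: [-180.0, 0.0, 180.0]
ft_force: [-0.0, 0.7, 2.3]
opening: 67.1
grasp_force: 67.9
```

carry_out(
  dp=[
    [0,0,0],
    [0,0,-0.015],
    [0,0,-0.035],
    [0,0,-0.06],
    [0,0,-0.07],
  ],
  rot=[
    [0,0,0],
    [0,0,0],
    [0,0,0],
    [0,0,0],
    [0,0,0],
  ],
)

```text
time: 36.05
tcp_pos: [407.6, -345.7, 39.4]
eef_rot: [-179.9, 0.1, 180.0]
ft_force: [0.3, 0.8, -0.9]
opening: 67.1
grasp_force: 67.6
```

carry_out(
  dp=[
    [-0.01,0.05,0],
    [-0.022,0.105,0],
    [-0.033,0.16,0],
    [-0.045,0.215,0],
    [-0.056,0.27,0],
  ],
  rot=[
    [0,0,0],
    [0,0,-0.017],
    [0,0,-0.017],
    [0,0,-0.017],
    [0,0,-0.017],
  ],
)

```text
time: 36.67
tcp_pos: [463.1, -73.2, 37.4]
eef_rot: [-180.0, 0.0, -179.1]
ft_force: [0.3, -0.3, -2.2]
opening: 67.3
grasp_force: 67.9
```

carry_out(
  dp=[
    [-0.007,0.03,0.01],
    [-0.008,0.046,0.02],
    [-0.008,0.046,0.03],
    [-0.008,0.046,0.04],
    [-0.008,0.046,0.04],
  ],
  rot=[
    [0,0,0],
    [0,0,0],
    [0,0,0],
    [0,0,0],
    [0,0,0],
  ],
)

```text
time: 37.3
tcp_pos: [469.4, -29.7, -3.6]
eef_rot: [180.0, -0.1, -179.2]
ft_force: [0.8, -0.3, -1.3]
opening: 67.3
grasp_force: 68.1
```

carry_out(
  dp=[
    [0,0,0],
    [0,0,0],
    [0,0,0],
    [0,0,0],
    [0,0,0],
  ],
  rot=[
    [0,0,0],
    [0,0,0],
    [0,0,0],
    [0,0,0],
    [0,0,0],
  ],
)

```text
time: 37.92
tcp_pos: [470.4, -28.8, -2.5]
eef_rot: [-180.0, 0.0, -179.1]
ft_force: [0.3, 0.3, -2.5]
opening: 67.6
grasp_force: 68.1
```

Run:
```python
from h import *
s=r.get_state();print(s['tcp_pos'],s['eef_rot'])
plan(471.3,-29.2,-21.5,181)
```

```text
[470.41657899 -28.75166915  -2.48690578] [-1.79990628e+02  1.01132254e-02 -1.79061343e+02]
dp [-0.0009 -0.0005  0.019 ] rot [-0.0002  0.0002 -0.0011]
```

carry_out(
  dp=[
    [-0.001,-0.0005,0.006],
    [-0.001,-0.0005,0.012],
    [-0.001,-0.0005,0.017],
    [-0.001,-0.0005,0.0195],
    [-0.001,-0.0005,0.0195],
  ],
  rot=[
    [0,0,-0.001],
    [0,0,-0.001],
    [0,0,-0.001],
    [0,0,-0.001],
    [0,0,-0.001],
  ],
)

```text
time: 38.55
tcp_pos: [471.1, -29.2, -22.4]
eef_rot: [180.0, -0.0, -179.0]
ft_force: [-0.6, -0.4, -1.8]
opening: 67.2
grasp_force: 68.1
```

carry_out(
  dp=[
    [0,0,0.001],
    [0,0,0.001],
    [0,0,0.001],
    [0,0,0.001],
    [0,0,0.001],
  ],
  rot=[
    [0,0,0],
    [0,0,0],
    [0,0,0],
    [0,0,0],
    [0,0,0],
  ],
)

```text
time: 39.17
tcp_pos: [471.4, -29.3, -23.0]
eef_rot: [-180.0, 0.0, -179.0]
ft_force: [-0.2, 0.7, -1.6]
opening: 67.0
grasp_force: 68.1
```

Run:
```python
from h import *
s=r.get_state();print(s['tcp_pos'],s['eef_rot'],s['ft_force'])
p,d=snap("side")
cv2.imwrite("pics/b1.png",cv2.resize(p[170:270,270:400,::-1],None,fx=6,fy=6,interpolation=cv2.INTER_CUBIC))
```

```text
[471.3984236  -29.27829477 -23.02662926] [-1.79993227e+02  4.98026815e-03 -1.79011178e+02] [-0.22116666  0.69846885 -1.6030592 ]
```

View pics/b1.png

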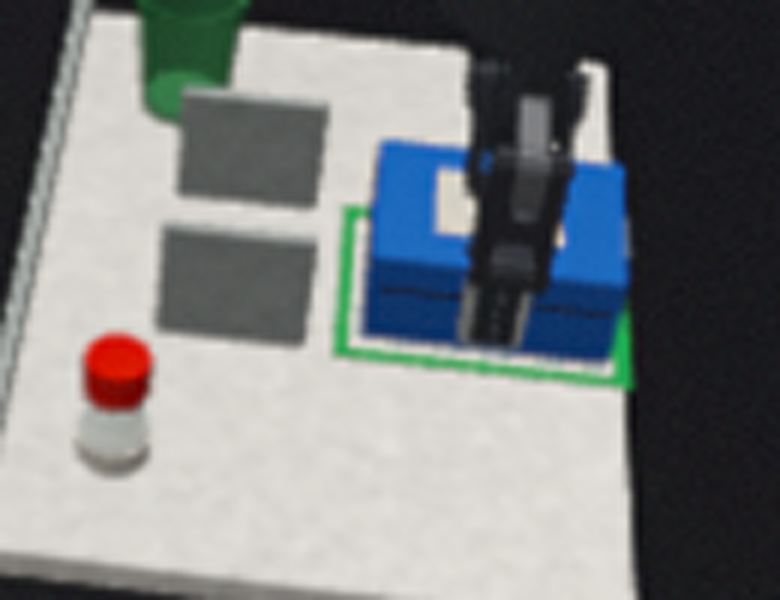

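The blue case is over the outline: base corners at crop (363,332) and (608,360), outline corners at (333,355) and (632,387). The larger near gap may just mean the case is still hovering, so I'll lower it until it touches.

carry_out(
  dp=[
    [0,0,0.0005],
    [0,0,0.001],
    [0,0,0.001],
    [0,0,0.001],
    [0,0,0.001],
  ],
  rot=[
    [0,0,0],
    [0,0,0],
    [0,0,0],
    [0,0,0],
    [0,0,0],
  ],
)

```text
time: 39.85
tcp_pos: [471.5, -29.3, -23.1]
eef_rot: [-180.0, 0.0, -179.0]
ft_force: [-2.5, -0.4, 9.1]
opening: 67.1
grasp_force: 69.5
```

Run:
```python
from h import *
s=r.get_state();print(s['tcp_pos'],s['eef_rot'],s['ft_force'])
for n in("side","top"):
    p,d=snap(n)
    hv=cv2.cvtColor(p,cv2.COLOR_RGB2HSV)
    m=cv2.inRange(hv,(105,120,20),(128,255,255))
    W=plane(n,np.argwhere(m)[:,::-1],52)
    c=[k for k in cv2.findContours(m,cv2.RETR_EXTERNAL,cv2.CHAIN_APPROX_NONE)[0] if cv2.contourArea(k)>100]
    for k in c:
        u,v=k.reshape(-1,2).mean(0)
        if (n=="side" and 320<u<380 and 190<v<240) or (n=="top" and 265<u<320 and 230<v<300):
            k=k.reshape(-1,2)
            if n=="side":
                # lowest pixel per column -> base front edge at z=12
                for uu in range(333,372,3):
                    q=k[k[:,0]==uu]
                    if len(q): print(uu,q[:,1].max(),plane(n,[[uu,q[:,1].max()+.5]],12)[0].round(1))
            else: print("top",cv2.minAreaRect(plane(n,k,52)[:,:2].astype(np.float32)))
```

```text
[471.48444392 -29.29832513 -23.09815288] [-1.79990047e+02  3.28576048e-02 -1.79013829e+02] [-2.54132324 -0.36348558  9.07120849]
357 228 [454.8   0.   12. ]
360 228 [448.5  -1.1  12. ]
363 229 [442.2   0.8  12. ]
366 229 [ 4.359e+02 -3.000e-01  1.200e+01]
369 229 [429.6  -1.5  12. ]
333 225 [505.6  -0.   12. ]
336 225 [499.3  -1.2  12. ]
339 226 [492.8   0.8  12. ]
342 226 [ 4.865e+02 -4.000e-01  1.200e+01]
345 226 [480.2  -1.5  12. ]
348 214 [474.9 -41.6  12. ]
```

carry_out(
  dp=[
    [0,0,0],
    [0,0,0],
    [0,0,0],
    [0,0,-0.02],
    [0,0,-0.05],
  ],
  rot=[
    [0,0,0],
    [0,0,0],
    [0,0,0],
    [0,0,0],
    [0,0,0],
  ],
  hand=0,
)

```text
time: 40.58
tcp_pos: [470.2, -29.0, 25.5]
eef_rot: [180.0, -0.1, -179.0]
ft_force: [0.1, 0.4, 0.7]
opening: 85.4
grasp_force: 0.0
```

carry_out(
  dp=[
    [0,0,-0.035],
    [0,-0.055,-0.045],
    [0,-0.115,-0.045],
    [0,-0.175,-0.045],
    [0,-0.23,-0.045],
  ],
  rot=[
    [0,0,0],
    [0,0,0],
    [0,0,0],
    [0,0,0],
    [0,0,0],
  ],
)

```text
time: 41.2
tcp_pos: [475.3, -261.3, 71.0]
eef_rot: [-180.0, 0.0, -179.0]
ft_force: [0.7, -0.1, 0.1]
opening: 85.4
grasp_force: 0.0
```

```bash
cat > m.py <<'E'
from h import *
def edges(n,p,lohi,z,c,half,yaw=1.0):
    """subpixel-ish edges of a coloured rectangle: fraction-of-colour profile on a rectified plane grid"""
    t=np.radians(yaw);a=np.arange(-half,half,.5)
    X,Y=np.meshgrid(a,a,indexing="ij")
    w=np.c_[c[0]+X.ravel()*np.cos(t)-Y.ravel()*np.sin(t),c[1]+X.ravel()*np.sin(t)+Y.ravel()*np.cos(t),np.full(X.size,z)]
    k=r.calibration(n);uv,_=cv2.projectPoints(w,cv2.Rodrigues(k["R"])[0],k["t"],k["K"],k["dist_coeffs"])
    uv=uv.reshape(*X.shape,2).astype(np.float32)
    return cv2.remap(p,uv[...,0],uv[...,1],cv2.INTER_CUBIC),a
if __name__=="__main__":
    for n in("top","side"):
        p,d=snap(n);np.savez(n+"2.npz",p=p,d=d)
        for z,nm in((12,"base"),(52,"lid")):
            im,a=edges(n,p,None,z,(471.3,-29.2),75)
            cv2.imwrite(f"pics/r_{n}_{nm}.png",cv2.rotate(im[:,:,::-1],cv2.ROTATE_180))
    q=lambda n,z:cv2.imread(f"pics/r_{n}_{z}.png")
    g=np.hstack([q("top","base"),q("top","lid")]);h=np.hstack([q("side","base"),q("side","lid")])
    o=np.vstack([g,h])
    for i in range(2):
        for j in range(2): cv2.drawMarker(o,(300*j+150,300*i+150),(255,0,255),cv2.MARKER_CROSS,12,1)
    cv2.imwrite("pics/rect.png",o)
E
python3 m.py; python3 -c "
from h import *
plan(501.7,-344.2,10,180)"
```

```text
dp [-0.0247 -0.0793  0.0612] rot [-0.0031  0.0018  0.0114]
```

View pics/rect.png

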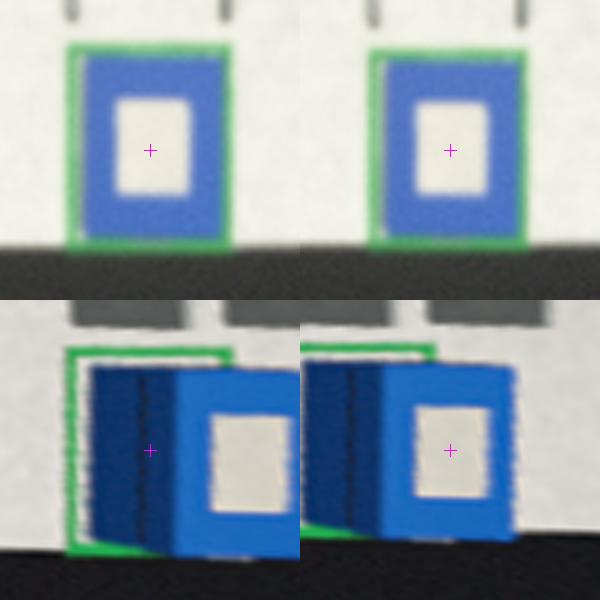

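Rectified panels (0.5 mm/px, cross at the target): the outline is centred at (149,148), and the blue lid is centred within about 1 to 2 mm and square. That's good enough, so on to orange.

carry_out(
  dp=[
    [-0.01,-0.04,0.01],
    [-0.02,-0.075,0.03],
    [-0.025,-0.079,0.04],
    [-0.025,-0.079,0.04],
    [-0.025,-0.079,0.04],
  ],
  rot=[
    [0,0,0.01],
    [0,0,0.015],
    [0,0,0.015],
    [0,0,0.015],
    [0,0,0.015],
  ],
)

```text
time: 41.92
tcp_pos: [501.6, -336.4, 31.3]
eef_rot: [180.0, -0.0, -179.8]
ft_force: [1.3, 0.1, 0.3]
opening: 84.9
grasp_force: 0.0
```

carry_out(
  dp=[
    [0,0,0],
    [0,0,0],
    [0,0,0],
    [0,0,0],
    [0,0,0],
  ],
  rot=[
    [0,0,0],
    [0,0,0],
    [0,0,0],
    [0,0,0],
    [0,0,0],
  ],
)

```text
time: 42.55
tcp_pos: [501.7, -337.8, 31.0]
eef_rot: [-180.0, 0.0, -179.9]
ft_force: [-0.2, 0.4, 0.2]
opening: 85.2
grasp_force: 0.0
```

```bash
python3 -c "
from h import *
s=r.get_state();print(s['tcp_pos'],s['eef_rot'])
plan(501.7,-344.2,-35.3,180)"
```

```text
[ 501.68764914 -337.80430601   30.9685332 ] [-1.79993612e+02  1.87551749e-03 -1.79874100e+02]
dp [ 0.     -0.0064  0.0663] rot [-0.0001  0.      0.0022]
```

carry_out(
  dp=[
    [0,-0.0064,0.015],
    [0,-0.0064,0.035],
    [0,-0.0064,0.053],
    [0,-0.0064,0.0635],
    [0,-0.0064,0.0655],
  ],
  rot=[
    [0,0,0.002],
    [0,0,0.002],
    [0,0,0.002],
    [0,0,0.002],
    [0,0,0.002],
  ],
)

```text
time: 43.18
tcp_pos: [501.0, -343.8, -35.8]
eef_rot: [179.9, -0.1, -180.0]
ft_force: [-0.6, 0.3, 0.6]
opening: 85.5
grasp_force: 0.0
```

carry_out(
  dp=[
    [0,0,0],
    [0,0,0],
    [0,0,0],
    [0,0,0],
    [0,0,0],
  ],
  rot=[
    [0,0,0],
    [0,0,0],
    [0,0,0],
    [0,0,0],
    [0,0,0],
  ],
  hand=255,
)

```text
time: 43.8
tcp_pos: [502.5, -344.8, -33.6]
eef_rot: [-179.9, 0.1, -180.0]
ft_force: [-1.0, -1.1, 6.5]
opening: 43.1
grasp_force: 62.3
```

carry_out(
  dp=[
    [0,0,0],
    [0,0,-0.02],
    [0,0,-0.05],
    [0,0,-0.08],
    [0,0,-0.1],
  ],
  rot=[
    [0,0,0],
    [0,0,0],
    [0,0,0],
    [0,0,0],
    [0,0,0],
  ],
)

```text
time: 44.42
tcp_pos: [501.8, -344.2, 66.5]
eef_rot: [-180.0, 0.0, -180.0]
ft_force: [0.2, -0.3, -1.2]
opening: 43.0
grasp_force: 61.6
```

carry_out(
  dp=[
    [0.004,0.05,0],
    [0.008,0.105,0],
    [0.013,0.16,0],
    [0.018,0.215,0],
    [0.023,0.265,0],
  ],
  rot=[
    [0,0,0],
    [0,0,-0.017],
    [0,0,-0.017],
    [0,0,-0.017],
    [0,0,-0.017],
  ],
)

```text
time: 45.05
tcp_pos: [477.6, -77.2, 65.1]
eef_rot: [180.0, -0.0, -179.0]
ft_force: [0.3, 0.0, -1.2]
opening: 43.1
grasp_force: 61.8
```

carry_out(
  dp=[
    [0.006,0.03,0],
    [0.0065,0.05,0],
    [0.0065,0.05,0],
    [0.0065,0.05,0],
    [0.0065,0.05,0],
  ],
  rot=[
    [0,0,0],
    [0,0,0],
    [0,0,0],
    [0,0,0],
    [0,0,0],
  ],
)

```text
time: 45.68
tcp_pos: [471.4, -30.1, 65.3]
eef_rot: [-180.0, -0.0, -179.1]
ft_force: [-0.4, 0.0, -0.7]
opening: 43.1
grasp_force: 61.7
```

```bash
python3 -c "
from h import *
s=r.get_state();print(s['tcp_pos'],s['eef_rot'],s['ft_force'])
plan(471.8,-29.6,16,181)"
```

```text
[471.38451513 -30.10392374  65.31837832] [-1.79984881e+02 -6.25869539e-03 -1.79078788e+02] [-0.41475286  0.04417623 -0.67729833]
dp [-0.0004  0.0005  0.0493] rot [-0.0003 -0.0001 -0.0014]
```

carry_out(
  dp=[
    [-0.0004,0.0005,0.015],
    [-0.0004,0.0005,0.03],
    [-0.0004,0.0005,0.042],
    [-0.0004,0.0005,0.048],
    [-0.0004,0.0005,0.049],
  ],
  rot=[
    [0,0,-0.001],
    [0,0,-0.001],
    [0,0,-0.001],
    [0,0,-0.001],
    [0,0,-0.001],
  ],
)

```text
time: 46.3
tcp_pos: [471.3, -28.7, 15.8]
eef_rot: [180.0, -0.1, -179.0]
ft_force: [0.5, 0.3, -0.9]
opening: 43.1
grasp_force: 61.9
```

carry_out(
  dp=[
    [0,0,0.0005],
    [0,0,0.0005],
    [0,0,0.0005],
    [0,0,0.0005],
    [0,0,0.0005],
  ],
  rot=[
    [0,0,0],
    [0,0,0],
    [0,0,0],
    [0,0,0],
    [0,0,0],
  ],
)

```text
time: 46.92
tcp_pos: [471.7, -28.8, 16.0]
eef_rot: [-180.0, 0.0, -179.0]
ft_force: [-0.0, -0.1, -1.7]
opening: 43.3
grasp_force: 61.9
```

carry_out(
  dp=[
    [0,0,0.0005],
    [0,0,0.001],
    [0,0,0.001],
    [0,0,0.001],
    [0,0,0.001],
  ],
  rot=[
    [0,0,0],
    [0,0,0],
    [0,0,0],
    [0,0,0],
    [0,0,0],
  ],
)

```text
time: 47.55
tcp_pos: [471.7, -28.8, 15.4]
eef_rot: [-180.0, 0.0, -179.0]
ft_force: [-1.7, 0.7, 5.1]
opening: 43.4
grasp_force: 62.5
```

carry_out(
  dp=[
    [0,0,0],
    [0,0,0],
    [0,0,0],
    [0,0,-0.02],
    [0,0,-0.05],
  ],
  rot=[
    [0,0,0],
    [0,0,0],
    [0,0,0],
    [0,0,0],
    [0,0,0],
  ],
  hand=0,
)

```text
time: 48.18
tcp_pos: [470.6, -28.6, 64.5]
eef_rot: [180.0, -0.1, -179.0]
ft_force: [0.6, -0.1, 1.6]
opening: 85.4
grasp_force: 0.0
```

carry_out(
  dp=[
    [-0.01,-0.02,-0.025],
    [-0.03,-0.075,-0.025],
    [-0.05,-0.13,-0.025],
    [-0.07,-0.185,-0.025],
    [-0.09,-0.24,-0.025],
  ],
  rot=[
    [0,0,0],
    [0,0,0.017],
    [0,0,0.017],
    [0,0,0.017],
    [0,0,0.017],
  ],
)

```text
time: 48.8
tcp_pos: [566.6, -268.9, 89.8]
eef_rot: [-180.0, 0.0, -179.9]
ft_force: [0.4, 0.0, 0.7]
opening: 85.5
grasp_force: 0.0
```

carry_out(
  dp=[
    [-0.01,-0.04,0.01],
    [-0.0125,-0.075,0.03],
    [-0.0125,-0.075,0.05],
    [-0.0125,-0.075,0.05],
    [-0.0125,-0.075,0.05],
  ],
  rot=[
    [0,0,0],
    [0,0,0],
    [0,0,0],
    [0,0,0],
    [0,0,0],
  ],
)

```text
time: 49.42
tcp_pos: [578.9, -341.8, 40.5]
eef_rot: [-180.0, 0.0, -179.9]
ft_force: [0.4, -0.4, 0.8]
opening: 85.5
grasp_force: 0.0
```

```bash
sed -i 's/((12,"base"),(52,"lid"))/((52,"base"),(86,"lid"))/' m.py; python3 m.py; python3 -c "
from h import *
s=r.get_state();print(s['tcp_pos'],s['eef_rot'],s['ft_force'])
plan(578.1,-344.5,-33.5,180)"
```

```text
[ 579.40762048 -342.0050291    41.26962878] [-1.79931691e+02  8.35028686e-02 -1.79879778e+02] [-0.02681116 -0.821633   -0.04291728]
dp [ 0.0014 -0.0024  0.0748] rot [-0.0012  0.0015  0.0021]
```

View pics/rect.png

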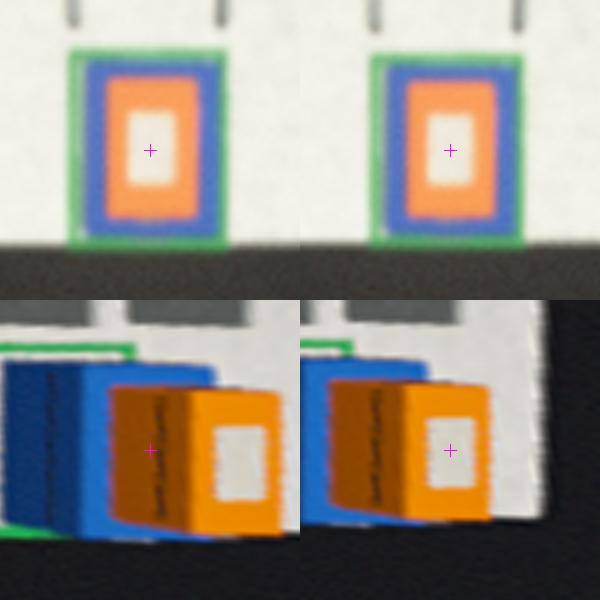

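The rectified panels show orange square on blue, centres within about 0.5 mm in the top view. Now yellow.

carry_out(
  dp=[
    [0.0012,-0.0024,0.02],
    [0.0012,-0.0024,0.04],
    [0.0012,-0.0024,0.06],
    [0.0012,-0.0024,0.072],
    [0.0012,-0.0024,0.0745],
  ],
  rot=[
    [0,0,0.002],
    [0,0,0.002],
    [0,0,0.002],
    [0,0,0.002],
    [0,0,0.002],
  ],
)

```text
time: 50.15
tcp_pos: [577.4, -344.1, -34.7]
eef_rot: [180.0, -0.0, 180.0]
ft_force: [0.2, 0.5, 0.7]
opening: 85.4
grasp_force: 0.0
```

carry_out(
  dp=[
    [0,0,0],
    [0,0,0],
    [0,0,0],
    [0,0,0],
    [0,0,0],
  ],
  rot=[
    [0,0,0],
    [0,0,0],
    [0,0,0],
    [0,0,0],
    [0,0,0],
  ],
  hand=255,
)

```text
time: 50.78
tcp_pos: [578.0, -345.0, -33.8]
eef_rot: [-179.9, 0.1, 180.0]
ft_force: [1.1, 0.3, 3.6]
opening: 21.3
grasp_force: 59.7
```

carry_out(
  dp=[
    [0,0,0],
    [0,0,-0.025],
    [0,0,-0.065],
    [0,0,-0.105],
    [0,0,-0.135],
  ],
  rot=[
    [0,0,0],
    [0,0,0],
    [0,0,0],
    [0,0,0],
    [0,0,0],
  ],
)

```text
time: 51.4
tcp_pos: [577.4, -344.5, 101.7]
eef_rot: [-180.0, 0.0, 180.0]
ft_force: [0.2, -0.8, -0.2]
opening: 21.0
grasp_force: 59.2
```

carry_out(
  dp=[
    [0.017,0.05,0],
    [0.035,0.105,0],
    [0.053,0.16,0],
    [0.071,0.215,0],
    [0.088,0.265,0],
  ],
  rot=[
    [0,0,0],
    [0,0,-0.017],
    [0,0,-0.017],
    [0,0,-0.017],
    [0,0,-0.017],
  ],
)

```text
time: 52.02
tcp_pos: [488.2, -77.4, 99.9]
eef_rot: [180.0, -0.1, -179.1]
ft_force: [1.8, 0.7, -0.6]
opening: 20.9
grasp_force: 59.2
```

carry_out(
  dp=[
    [0.013,0.03,0],
    [0.018,0.05,0],
    [0.018,0.05,0],
    [0.018,0.05,0],
    [0.018,0.05,0],
  ],
  rot=[
    [0,0,0],
    [0,0,0],
    [0,0,0],
    [0,0,0],
    [0,0,0],
  ],
)

```text
time: 52.65
tcp_pos: [471.1, -30.5, 100.3]
eef_rot: [-180.0, -0.0, -179.1]
ft_force: [-0.0, -0.3, -0.7]
opening: 21.0
grasp_force: 59.2
```

```bash
python3 -c "
from h import *
s=r.get_state();print(s['tcp_pos'],s['eef_rot'],s['ft_force'])
plan(471.8,-29.0,51.5,181)"
```

```text
[471.13551366 -30.53208513 100.29551008] [-1.79985010e+02 -2.45586095e-03 -1.79131246e+02] [-0.0424923  -0.34737255 -0.67224588]
dp [-0.0007  0.0015  0.0488] rot [-0.0003 -0.     -0.0023]
```

carry_out(
  dp=[
    [-0.0007,0.0012,0.015],
    [-0.0007,0.0012,0.03],
    [-0.0007,0.0012,0.042],
    [-0.0007,0.0012,0.048],
    [-0.0007,0.0012,0.0495],
  ],
  rot=[
    [0,0,-0.002],
    [0,0,-0.002],
    [0,0,-0.002],
    [0,0,-0.002],
    [0,0,-0.002],
  ],
)

```text
time: 53.28
tcp_pos: [471.1, -28.4, 50.3]
eef_rot: [180.0, -0.1, -179.0]
ft_force: [0.3, 1.1, -0.3]
opening: 20.9
grasp_force: 59.2
```

carry_out(
  dp=[
    [0,0,0.0005],
    [0,0,0.0005],
    [0,0,0.0005],
    [0,0,0.0005],
    [0,0,0.0005],
  ],
  rot=[
    [0,0,0],
    [0,0,0],
    [0,0,0],
    [0,0,0],
    [0,0,0],
  ],
)

```text
time: 53.9
tcp_pos: [471.6, -28.5, 50.5]
eef_rot: [-180.0, 0.0, -179.0]
ft_force: [-0.4, -0.0, -1.0]
opening: 21.0
grasp_force: 59.2
```

carry_out(
  dp=[
    [0,0,0.0005],
    [0,0,0.0007],
    [0,0,0.0007],
    [0,0,0.0007],
    [0,0,0.0007],
  ],
  rot=[
    [0,0,0],
    [0,0,0],
    [0,0,0],
    [0,0,0],
    [0,0,0],
  ],
)

```text
time: 54.52
tcp_pos: [471.5, -28.5, 49.7]
eef_rot: [-180.0, 0.0, -179.0]
ft_force: [-0.1, 0.1, -0.8]
opening: 21.0
grasp_force: 59.2
```

carry_out(
  dp=[
    [0,-0.0003,0.0005],
    [0,-0.0003,0.0008],
    [0,-0.0003,0.0008],
    [0,-0.0003,0.0008],
    [0,-0.0003,0.0008],
  ],
  rot=[
    [0,0,0],
    [0,0,0],
    [0,0,0],
    [0,0,0],
    [0,0,0],
  ],
)

```text
time: 55.15
tcp_pos: [471.5, -28.9, 49.1]
eef_rot: [-180.0, 0.0, -179.0]
ft_force: [-1.1, 0.8, 3.9]
opening: 21.2
grasp_force: 59.6
```

```bash
python3 -c "
from h import *
s=r.get_state();print(s['tcp_pos'],s['ft_force'])"
```

```text
[471.5487764  -28.87440487  49.10941046] [-1.06876973  0.82862592  3.86620316]
```

Contact. Release, retreat and check.

carry_out(
  dp=[
    [0,0,0],
    [0,0,0],
    [0,0,0],
    [0,0,-0.02],
    [0,0,-0.05],
  ],
  rot=[
    [0,0,0],
    [0,0,0],
    [0,0,0],
    [0,0,0],
    [0,0,0],
  ],
  hand=0,
)

```text
time: 55.78
tcp_pos: [470.5, -28.6, 98.6]
eef_rot: [180.0, -0.1, -179.0]
ft_force: [-0.2, -0.1, 1.3]
opening: 85.7
grasp_force: 0.0
```

carry_out(
  dp=[
    [0,-0.01,-0.05],
    [0,-0.06,-0.06],
    [0,-0.12,-0.06],
    [0,-0.18,-0.06],
    [0,-0.24,-0.06],
  ],
  rot=[
    [0,0,0],
    [0,0,0],
    [0,0,0],
    [0,0,0],
    [0,0,0],
  ],
)

```text
time: 56.4
tcp_pos: [475.9, -270.6, 159.1]
eef_rot: [-180.0, 0.0, -178.9]
ft_force: [0.6, -0.2, 0.6]
opening: 85.2
grasp_force: 0.0
```

carry_out(
  dp=[
    [0,-0.03,0],
    [0,-0.04,0],
    [0,-0.04,0],
    [0,-0.04,0],
    [0,-0.04,0],
  ],
  rot=[
    [0,0,0],
    [0,0,0],
    [0,0,0],
    [0,0,0],
    [0,0,0],
  ],
)

```text
time: 57.02
tcp_pos: [476.8, -307.5, 159.2]
eef_rot: [-180.0, 0.0, -178.9]
ft_force: [-0.7, -0.4, 0.0]
opening: 85.6
grasp_force: 0.0
```

```bash
sed -i 's/((52,"base"),(86,"lid"))/((86,"base"),(114,"lid"))/' m.py; python3 m.py
python3 - <<'E'
from h import *
p=np.load("side2.npz")["p"];o=cv2.imread("pics/rect.png")
q=cv2.resize(p[140:420,180:400,::-1],None,fx=1.8,fy=1.8)[:600]
h=np.zeros((600,q.shape[1],3),np.uint8);h[:q.shape[0]]=q
cv2.imwrite("pics/fin.png",np.hstack([o[:300,:], ]) if 0 else np.hstack([np.vstack([o[:300,:300],o[:300,300:]]),h]))
s=r.get_state();print(s['tcp_pos'],s['ft_force'],s['time'])
E
```

```text
[ 476.83572434 -307.83795573  159.24368816] [0.4388964  0.38240231 0.25768884] 57.125
```

View pics/fin.png

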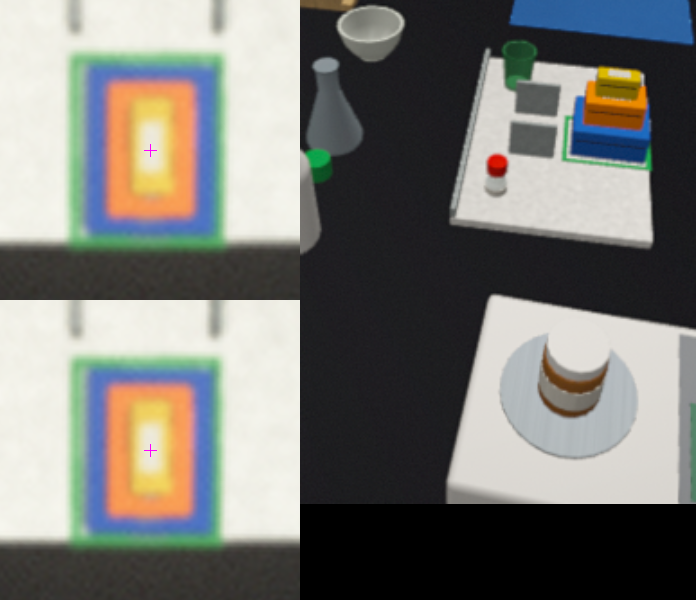

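The stack is square and centred on the outline, with its top at (150,450) in the lower-left panel. The jar stands mid-pan at (570,392), and the vial, beaker and flask are unmoved. Handing in.

```bash
python3 -c "
from workcell import r
print(r.finish_job())"
```

```text
the job is handed in; nothing more can be done
None
```

I handed the job in at about 57 s: the jar stands upright in the middle of the balance pan, and the cases are stacked blue, orange, yellow on the green outline, with blue about 1–2 mm off centre at most. The vial, beaker and flask are where they were.

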